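Stow the microscope's loose optics in the sloped rack

ROBOT

A 7-joint arm with a two-finger parallel gripper is mounted at the origin on the work surface. World frame = base frame: x ahead of the robot, y to its left, z up, the work surface at z = 0. Lengths are in m, angles in rad, forces in N, time in s.
With the tool pointing down it reaches from about 0.425 to 0.925 m from the base axis. Payload 6.8 kg.
Tool frame: the origin (TCP) lies on the centre line of the jaws, within the pads' length; the fingertips stand env.tip_reach ahead of it and the grasp point (between the pads) lies 2 mm behind it (env.tip_reach is the distance from the TCP to the fingertips, in m); z points along the fingers, y is the line along which they close (so a half turn about z gives the same grasp; the last joint's range is limited). The gripper opens to 88 mm and grips with 3 to 60 N. Pads are 20 mm wide; open, the fingers measure 115 mm over their backs; the gripper's body (75 mm by 178 mm) begins 61 mm behind the grasp point.
Start: joints at [1.156, 0.477, 0.022, 1.555, -0.011, 1.109, -0.083], TCP at [0.204, -0.643, 0.24] pointing down, gripper open.
Joint ranges: [-2.96, 2.96], [-0.34, 2.1], [-1.41, 1.46], [0.24, 2.44], [-1.37, 4.51], [0.17, 1.92], [-2.96, 2.96]. Speed limits (rad/s): [2.39, 2.39, 3.14, 3.14, 3.14, 3.14, 3.14].

INTERFACE

Orientations are given as a rotation vector (axis times angle).
In Python, from rig import env gives the robot as it stands.
- The arm moves only by the tool drive_tool, never from a script. Its argument "increments" is a list that holds one entry, the list of rows, each a list of 6 numbers: the shift along the tool's x, y, z in units of 150 mm (1.0 is 150 mm), then the turn, a rotation vector about the tool's x, y, z in units of 60 degrees (1.0 is 60 degrees). A call has 1 to 10 rows; each row is the pose to reach, as a shift and turn from the pose commanded when the call began, along the tool's axes at that moment; what a row does not reach only later rows make up. A row lasts 1/12 s, in which the tool goes at most 41.7 mm and 7.16 degrees, less where a joint would pass 70% of its speed; a pose out of reach is approached as far as the arm can. A call with a number of a shift or a turn outside -1 to 1 is refused whole. A call with a gripper value outside its range is refused whole. "gripper" is the opening, from 0 (shut) to 1 (fully open), set as the call begins (left out, the last holds). The fingers move at their own pace and stop on an object; "squeeze" is the grip in N (left out, the last holds). Time passes only in rows, so rows that repeat a pose let the fingers close. It gives the time, the measured TCP pose, the force, the opening and the grip force at its end, in the units of the state.
- env.get_state(): the state, without advancing time (a new reading comes with each control period).
- env.capture(name): name is "scene" or "top" or "wrist"; returns a dict with "image" (384x512x3 uint8, red, green, blue), "fx", "fy", "cx", "cy" (pixels), "rvec" (rotation vector, rad) and "tvec" (3), from world to camera coordinates, as OpenCV has them. Camera axes: x right, y down, z forward; pixel columns grow to the right and rows downward; lengths in m; the calibration is good to about 2 mm. The wrist camera is an equidistant fisheye: a pixel r from the principal point sees the ray r / f radians off the axis. A picture is of the moment at which its call begins. There is no depth.
- env.sign_off(): hands the job in; it is judged then, once.
The state is a dict: "t": time; "q": joint angles; "qvel": joint speeds; "tau": joint torques, N m; "eef_pos": TCP position; "orientation": TCP orientation; "contact_force": force on the tool from outside, world axes, zero at the start; "wrist_torque": the same for the moment, N m; "opening": opening from 0.0 (shut) to 1.0 (fully open); "grip_force": force on a finger pad.
Only numpy, scipy, OpenCV 4.12 (cv2) and the standard library are available. Lean on these libraries where they do the work, as an engineer would, in place of code of your own. Each camera call takes 0.05 s, during which the arm holds its last target. There are 200 camera calls.

TASK

Put the three loose optics - the filter cube, the long prism slider and the round polariser - back into the sloped rack, each lying flat and fully home in the nest cut to its shape. Then swing the hinged keeper over the seated filter cube and press it down until its catch snaps and holds it shut. Leave everything else on the bench where it is.

Things in the scene. Friction and masses are not known exactly. Their poses are not given: they have to be found in the camera images.
- cube: loose aluminium fluorescence filter cube, 38 x 38 mm, 34 mm tall, standing upright on the bench. Origin: centre of the underside of the 38 mm square; z up through its top. On its -x face, at the bottom, a tab 12 mm wide (y) sticks out 6 mm and is 11 mm tall, so it fits its nest one way round only.
- cube_tab (a point): outer end of the filter cube's tab, 25 mm from the cube's origin along its -x axis and 5.5 mm above its underside
- slider: loose prism slider: aluminium slab 80 mm long (x), 26 mm wide (y), 14 mm tall, with a dark upright grip fin 50 mm long (x), 12 mm thick (y), 22 mm tall centred on top (36 mm tall in all). Origin: centre of the slab's underside, z up. Same either way round.
- polariser: loose polariser: aluminium disc 44 mm in diameter, 14 mm tall, with a dark ring 34 mm in diameter and 20 mm tall on top (34 mm tall in all). Origin: centre of the disc's underside, z up. From the disc a lever 12 mm wide (y) and 11 mm tall sticks out along -x to 36 mm from the axis, so it fits its nest one way round only.
- polariser_lever (a point): point near the outer end of the polariser's lever, 34 mm from the polariser's axis along its -x axis, 5.5 mm above its underside
- nest_cube: fixed black block 104 (x) x 92 (y) mm with a grey-floored 42 x 42 mm pocket, 12 mm deep, and a notch 16 wide, 8 deep on its -x side for the tab. Origin: centre of the pocket floor; z is square to the floor and leans 28 deg from vertical towards the robot; x points uphill, away from the robot; y along the rack. The cube is home when its frame coincides with this one. Upper face at z = 12 mm
- cube_notch (a point): where the outer end of the cube's tab (point cube_tab) lies when the cube is home: 25 mm from the nest's origin along its -x, 5.5 mm above the pocket floor
- nest_slider: the slider's nest: same block and axes as nest_cube, with a plain rectangular pocket 84 mm (x, up the slope) by 30 mm (y), 12 mm deep, no posts. Origin: centre of the pocket floor. The slider is home when its origin is here and its long axis lies along x
- nest_polariser: the polariser's nest: same block and axes as nest_cube, with an eight-sided pocket 48 mm across, 12 mm deep, and a slot 16 mm wide on its -x (downhill) side that reaches 38 mm from the centre, for the lever; no posts. Origin: centre of the pocket floor. The polariser is home when its frame coincides with this one
- polariser_slot (a point): where the lever's point (point polariser_lever) lies when the polariser is home: 34 mm from the nest's origin along its -x, 5.5 mm above the pocket floor
- keeper (a joint): angle of the hinged keeper over the cube nest, rad: 0 = shut, parallel to the nest's floor; grows as it opens. It starts open at 1.95 to 2.25 (roughly upright) and stays where it is left. A sprung catch stops it at about 0.13; pressing its tip with about 6 to 10 N snaps it past the catch to below 0.05, where it is held
- keeper_hinge (a point): middle of the keeper's hinge axis, which runs along the nest's y: at x = 34 mm, z = 38 mm in the frame of nest_cube, between two steel hinge posts (y = +-21 mm, up to z = 43 mm)
- keeper_tip (a point): middle of the keeper's free edge, 70 mm from the hinge. The keeper is an aluminium plate 70 mm long, 30 wide, 4 thick; shut, its tip is at x = -36 mm, z = 38 mm in the frame of nest_cube, 2 mm above the seated cube. A steel catch post 8 x 30 mm with a sprung brass roller stands just beyond, at x = -47.5 mm, up to z = 48 mm
- rack: fixed aluminium base plate of the sloped rack, 130 (x) x 300 (y) mm, 8 mm thick, with the three nests side by side on it, 96 mm apart along y, in any order; origin at the centre of its underside, x away from the robot. The centres of the pocket floors are 48 mm above the bench, straight above the plate's y axis; the pockets widen 2.5 mm a side over their top 5 mm
- oil: bystander: small amber bottle, 28 mm in diameter, 62 mm tall, standing; origin at the centre of its underside
- eyepiece: bystander: black eyepiece standing on its narrow end, 38 mm in diameter, 48 mm tall; origin at the centre of its underside
- dish: bystander: closed glass dish, 56 mm in diameter, 14 mm tall; origin at the centre of its underside
- canister: bystander: white canister, 40 mm in diameter, 58 mm tall; origin at the centre of its underside
- driver: bystander: screwdriver lying on the bench, 150 mm long along its x
- slidebox: bystander: wooden slide box 85 x 100 mm, 30 mm tall; origin at the centre of its underside
- post: fixed upright steel post, 13 mm in diameter, 200 mm tall, on a round foot 40 mm in diameter; origin at the centre of the foot's underside
There are look-alikes about, which are no part of the job. Leave any blue or green look-alike of the slider alone. What is shaped like the polariser but yellow is not meant.

How it is judged:
By the outcome, as a careful person would: the job done as asked, in the order asked, and still so for the second after the job is handed in, with the robot touching nothing.
It also fails if it takes over 72 s, if anything falls off the work surface, if the arm or the gripper's body presses on something with over 40 N, if the wrist force passes 120 N, or if a joint passes its speed limit or range.

## Working session

There is one attempt and no reset: what is moved stays moved. The work goes in short steps, Python scripts to look and compute and a tool call to move; the robot and the scene stay as the last step left them, time stands still between calls to the robot, and variables do not carry over. Pictures are saved under pics/ and viewed, at most 10 in all, crops included, and the job is handed in when it is done.

Besides the shell and the picture viewer there is one more tool, called as name(argument=value, ...) on one line, values as JSON. drive_tool: Moves the arm, as the interface text tells. Shifts and turns lie within -1 to 1; 1 stands for 150 mm of shift or 60 degrees of turn. Its arguments: {"type":"object","properties":{"increments":{"type":"array","items":{"type":"array","items":{"type":"array","items":{"type":"number"}}}},"gripper":{"type":"number"},"squeeze":{"type":"number"}},"required":["increments"]}

```bash
ls; mkdir -p pics; python3 - <<'E'
from rig import env
import cv2,numpy as np
s=env.get_state();print({k:np.round(v,4) for k,v in s.items()},env.tip_reach)
for n in("scene","top"):
    c=env.capture(n);np.savez(f"pics/{n}0.npz",**c)
    im=cv2.resize(c["image"][:,:,::-1],(800,600),interpolation=cv2.INTER_CUBIC);cv2.imwrite(f"pics/{n}0.png",im)
    R=cv2.Rodrigues(np.array(c["rvec"],float))[0];print(n,c["fx"],c["fy"],c["cx"],c["cy"],-R.T@c["tvec"],R)
E
```

```text
pics
{'t': np.float64(0.0), 'q': array([ 1.1559,  0.4778,  0.0223,  1.5564, -0.0115,  1.1093, -0.0831]), 'qvel': array([ 0.0003, -0.0002, -0.0006, -0.0014,  0.    ,  0.0002,  0.0009]), 'tau': array([ 7.00000e-04, -5.82849e+01,  1.53400e+00, -2.72611e+01,
       -5.44000e-02,  1.69000e-02,  2.00000e-04]), 'eef_pos': array([ 0.2037, -0.6429,  0.2387]), 'orientation': array([-3.103e+00, -4.799e-01,  6.000e-04]), 'contact_force': array([ 0.9126,  0.4868, -0.3885]), 'wrist_torque': array([-0.005 , -0.0079, -0.0695]), 'grip_force': np.float64(0.0), 'opening': np.float64(0.9959)} 0.017
scene 381.053207593536 381.053207593536 250.83818534925953 189.83038064653616 [ 1.07916326 -0.10252061  0.90610421] [[ 8.23206844e-02  9.96605491e-01 -8.94482165e-04]
 [ 8.23276977e-01 -6.85093118e-02 -5.63490456e-01]
 [-5.61638962e-01  4.56505134e-02 -8.26122089e-01]]
top 407.3752226317756 407.3752226317756 254.56362880093894 191.451137430236 [ 0.37286686 -0.02957182  1.23940564] [[ 0.01079812 -0.99976652  0.01871658]
 [-0.98978016 -0.01334818 -0.14197556]
 [ 0.14219224 -0.01699223 -0.9896932 ]]
```

View pics/top0.png

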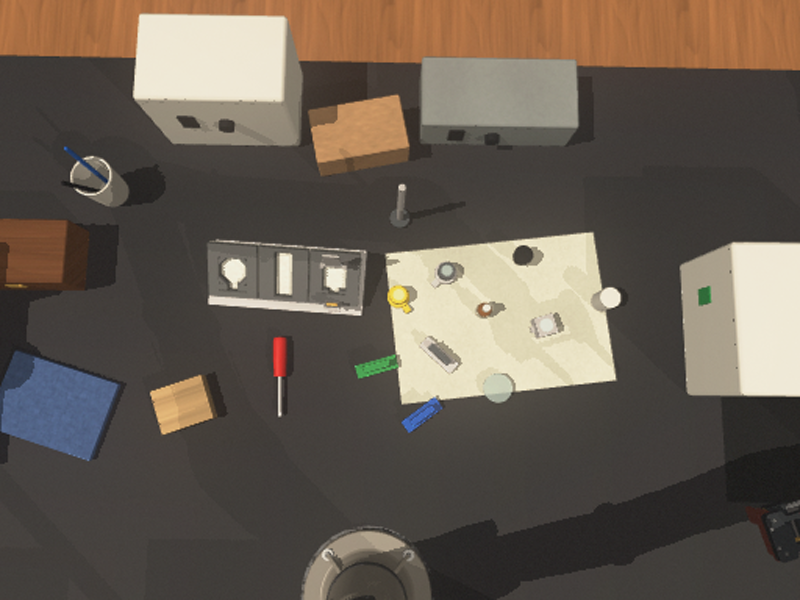

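View pics/scene0.png

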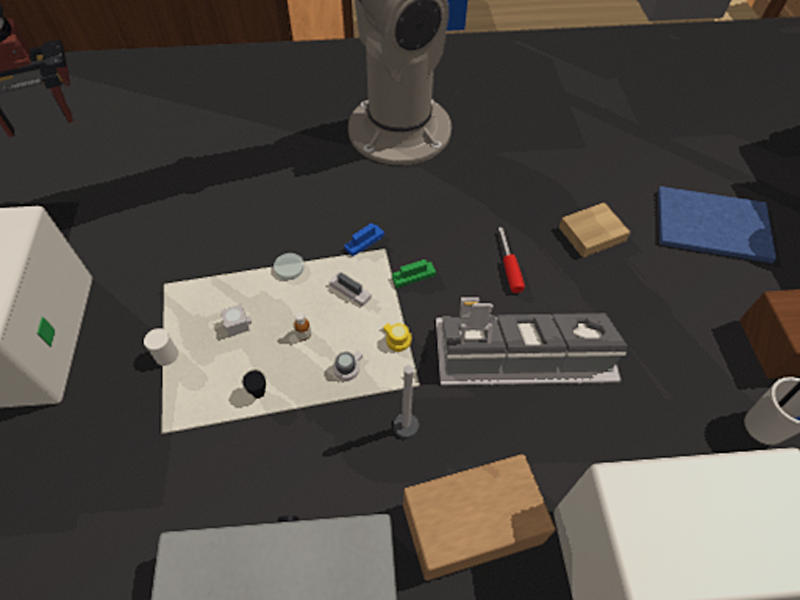

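Top view (800x600): the grey polariser is at (446,271), the cube at (546,325) and the grey/dark slider at (439,353). The look-alikes are the yellow polariser (399,297), the green slider (377,367) and the blue slider (423,414). The rack nests are polariser (234,270), slider (284,273) and cube with keeper (335,277). The scene view agrees: cube (233,319), slider (350,288), polariser (346,364), keeper standing up at (475,310).

```bash
cat > h.py <<'E'
import numpy as np,cv2
from scipy.spatial.transform import Rotation as Ro
def load(f): return dict(np.load(f))
def pose(c): return Ro.from_rotvec(c["rvec"]).as_matrix(),np.array(c["tvec"],float)
def proj(c,P,fish=False):
    R,t=pose(c);p=np.atleast_2d(P)@R.T+t
    if fish:
        r=np.hypot(p[:,0],p[:,1]);th=np.arctan2(r,p[:,2]);k=th/np.maximum(r,1e-9);u=p[:,:2]*k[:,None]
    else: u=p[:,:2]/p[:,2:]
    return u*[c["fx"],c["fy"]]+[c["cx"],c["cy"]]
def ray(c,px,fish=False):
    R,t=pose(c);u=(np.atleast_2d(px)-[c["cx"],c["cy"]])/[c["fx"],c["fy"]]
    if fish:
        r=np.linalg.norm(u,axis=1)+1e-12;d=np.c_[u*(np.sin(r)/r)[:,None],np.cos(r)]
    else: d=np.c_[u,np.ones(len(u))]
    return -R.T@t,d@R
def onz(c,px,z,fish=False):
    o,d=ray(c,px,fish);return o+d*((z-o[2])/d[:,2])[:,None]
def crop(c,x0,y0,x1,y1,s,f=None):
    im=c["image"][y0:y1,x0:x1,::-1];im=cv2.resize(im,None,fx=s,fy=s,interpolation=cv2.INTER_CUBIC)
    step=10 if s>3 else 20
    for x in range((x0//step+1)*step,x1,step):
        cv2.line(im,(int((x-x0+.5)*s),0),(int((x-x0+.5)*s),6),(0,0,255),1);cv2.putText(im,str(x),(int((x-x0)*s)-8,18),0,.38,(0,0,255),1)
    for y in range((y0//step+1)*step,y1,step):
        cv2.line(im,(0,int((y-y0+.5)*s)),(6,int((y-y0+.5)*s)),(0,0,255),1);cv2.putText(im,str(y),(8,int((y-y0+.5)*s)+4),0,.38,(0,0,255),1)
    if f: cv2.imwrite(f,im)
    return im
E
python3 - <<'E'
from h import *
t=load("pics/top0.npz");s=load("pics/scene0.npz")
k=.64
for n,p,z in[("cube",(546,325),.034),("slider",(439,353),.03),("pol",(446,271),.034),("npol",(234,270),.05),("nsl",(284,273),.05),("ncube",(335,277),.05),("post",(400,218),0.01),("oil",(485,310),.06),("eyep",(524,255),.048),("can",(609,298),.058),("yellow",(399,297),.034),("green",(377,367),.03)]:
    print(n,onz(t,np.array(p)*k,z).round(3)[0])
a=crop(t,260,155,368,245,7);b=crop(t,128,148,242,206,7)
cv2.imwrite("pics/a1.png",a[:600]);cv2.imwrite("pics/b1.png",b)
print(a.shape,b.shape)
E
```

```text
cube [ 0.5   -0.334  0.034]
slider [ 0.444 -0.13   0.03 ]
pol [ 0.602 -0.143  0.034]
npol [0.595 0.26  0.05 ]
nsl [0.591 0.166 0.05 ]
ncube [0.585 0.069 0.05 ]
post [ 0.713 -0.053  0.01 ]
oil [ 0.524 -0.213  0.06 ]
eyep [ 0.633 -0.291  0.048]
can [ 0.55  -0.449  0.058]
yellow [ 0.55  -0.053  0.034]
green [ 0.417 -0.013  0.03 ]
(630, 756, 3) (406, 798, 3)
```

View pics/a1.png

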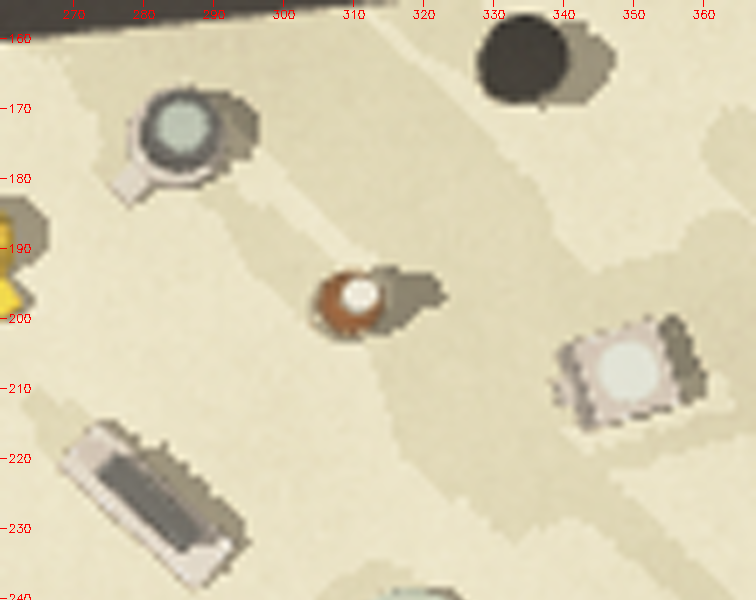

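The crop confirms the choice: polariser centre (285,173) with its lever towards (278,182), slider from (272,218) to (290,236), and cube centre (349,208) with its tab on the left at about (339,210). I'll move the wrist camera over them for precise poses.

drive_tool(increments=[[[0.587,-0.967,-0.333,0,0,0],[0.587,-0.967,-0.333,0,0,0],[0.587,-0.967,-0.333,0,0,0],[0.587,-0.967,-0.333,0,0,0],[0.587,-0.967,-0.333,0,0,0]]])

```text
t: 0.52
eef_pos: [0.2466, -0.4736, 0.2911]
orientation: [-3.103, -0.489, -0.003]
contact_force: [0.4, 0.7, -1.1]
opening: 0.996
grip_force: 0.0
```

drive_tool(increments=[[[1,-0.4,0,0,0,0],[1,-0.4,0,0,0,0],[1,-0.4,0,0,0,0],[1,-0.4,0,0,0,0]]])

```text
t: 0.85
eef_pos: [0.3704, -0.3744, 0.2896]
orientation: [-3.105, -0.481, -0.001]
contact_force: [0.2, -0.7, 0.1]
opening: 1.003
grip_force: 0.0
```

drive_tool(increments=[[[0.93,-0.4,0,0,0,0],[0.93,-0.4,0,0,0,0],[0.93,-0.4,0,0,0,0],[0.93,-0.4,0,0,0,0],[0.93,-0.4,0,0,0,0],[0.93,-0.4,0,0,0,0]]])

```text
t: 1.35
eef_pos: [0.4847, -0.2756, 0.289]
orientation: [-3.103, -0.485, 0.001]
contact_force: [-0.5, -0.8, -0.7]
opening: 1.0
grip_force: 0.0
```

```bash
python3 - <<'E'
from rig import env
from h import *
s=env.get_state();print(s["t"],s["eef_pos"],s["orientation"],s["q"])
c=env.capture("wrist");np.savez("pics/w1.npz",**c)
R,t=pose(c);print(c["fx"],c["cx"],c["cy"],-R.T@t,R)
for n,p in[("cube",(.5,-.334,.034)),("sl",(.444,-.13,.03)),("pol",(.602,-.143,.034))]:print(n,proj(c,p,True))
cv2.imwrite("pics/w1.png",cv2.resize(c["image"][:,:,::-1],(800,600),interpolation=cv2.INTER_CUBIC))
E
```

```text
1.35 [ 0.48471054 -0.27559142  0.28899791] [-3.10308550e+00 -4.85267187e-01  8.38343695e-04] [ 0.59634694  0.25241668 -0.22978946  1.76784673  0.06249981  1.12931391
 -0.91373016]
297.3186396354542 254.2409676297471 190.6200532565192 [ 0.55410187 -0.25403252  0.43441948] [[ 0.30558932 -0.95216287 -0.00101555]
 [-0.91782077 -0.29485102  0.26583437]
 [-0.25341706 -0.08030405 -0.96401818]]
cube [[297.76497127 166.53515338]]
sl [[148.94033191 160.68199462]]
pol [[186.89979496  54.60781834]]
```

View pics/w1.png

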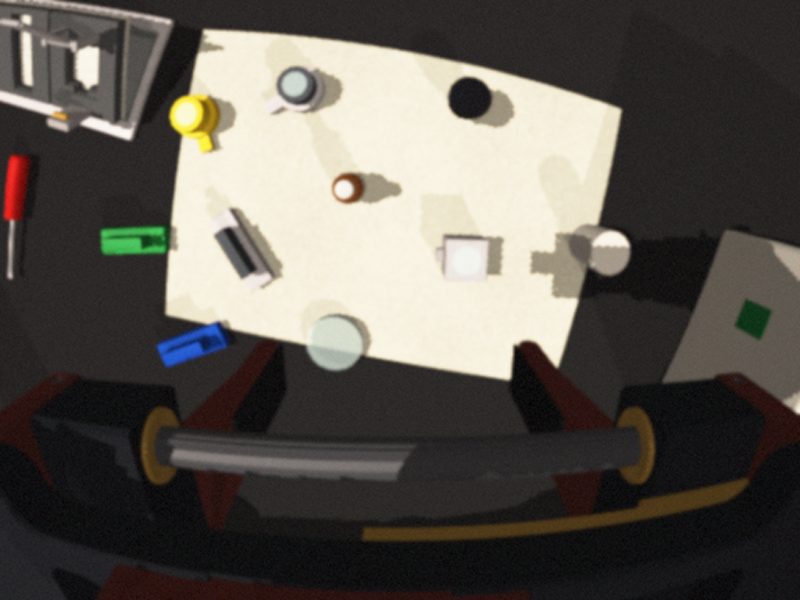

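The wrist view (800x600) shows the cube at (466,258) with its tab to the left at (440,256), the slider at (242,248), and the polariser at (297,88) with its lever at (273,104). The fingers sit clear at the bottom. I'll fit the box/cylinder models to edges in all three cameras and draw an overlay.

```bash
cat > fit.py <<'E'
from h import *
from scipy.optimize import minimize
from itertools import product
def box(x0,x1,y0,y1,z0,z1):
    F=[]
    for ax,s in product(range(3),(0,1)):
        b=np.array([[x0,x1],[y0,y1],[z0,z1]]);o=[a for a in range(3) if a!=ax];q=[]
        for i,j in((0,0),(1,0),(1,1),(0,1)):
            p=np.zeros(3);p[ax]=b[ax,s];p[o[0]]=b[o[0],i];p[o[1]]=b[o[1],j];q.append(p)
        n=np.zeros(3);n[ax]=2*s-1;F.append((n,np.array(q)))
    return F
def circ(r,z):
    a=np.linspace(0,2*np.pi,41)[:-1];return (np.array([0,0,1.]),np.c_[r*np.cos(a),r*np.sin(a),0*a+z])
M=1e-3
MODEL=dict(cube=box(-19*M,19*M,-19*M,19*M,0,34*M)+box(-25*M,-19*M,-6*M,6*M,0,11*M),
 slider=box(-40*M,40*M,-13*M,13*M,0,14*M)+box(-25*M,25*M,-6*M,6*M,14*M,36*M),
 polariser=[circ(17*M,34*M),circ(22*M,14*M)]+box(-36*M,-22*M,-6*M,6*M,0,11*M))
def segs(F,R,t,cam):
    out=[]
    for n,q in F:
        q=q@R.T+t;n=R@n
        if n@(cam-q.mean(0))<=0: continue
        for a,b in zip(q,np.roll(q,-1,0)):
            k=max(2,int(np.linalg.norm(b-a)/.002));u=(np.arange(k)+.5)/k
            out.append((a+u[:,None]*(b-a),b-a))
    return out
def grad(c):
    im=cv2.GaussianBlur(c["image"].astype(np.float32),(0,0),.8)
    return cv2.Sobel(im,cv2.CV_32F,1,0,ksize=3)/8,cv2.Sobel(im,cv2.CV_32F,0,1,ksize=3)/8
def score(F,R,t,view):
    c,fish,gx,gy=view;Rc,tc=pose(c);cam=-Rc.T@tc;tot=0;n=0
    S=segs(F,R,t,cam)
    P=np.vstack([s[0] for s in S]);D=np.vstack([np.tile(s[1]/np.linalg.norm(s[1]),(len(s[0]),1)) for s in S])
    p=proj(c,P,fish);d=proj(c,P+D*1e-3,fish)-p;d/=np.linalg.norm(d,axis=1)[:,None]
    X=p.astype(np.float32)[None]
    a=cv2.remap(gx,X[...,0],X[...,1],1)[0];b=cv2.remap(gy,X[...,0],X[...,1],1)[0]
    g=np.abs(a*-d[:,1:]+b*d[:,:1]).max(1)
    return np.minimum(g,25).mean()
def view(f,fish=False): c=load(f);return (c,fish)+grad(c)
def fit(F,x0,views,RT,step=(.003,.003,.05),n=3):
    f=lambda x:-sum(score(F,*RT(x),v) for v in views)
    best=min((np.array(x0)+np.array(d)*step for d in product(range(-n,n+1),repeat=len(x0))),key=f)
    r=minimize(f,best,method="Nelder-Mead",options=dict(initial_simplex=np.vstack([best]+[best+np.eye(len(x0))[i]*step[i]*.7 for i in range(len(x0))])))
    return r.x,-r.fun/len(views)
def flat(x): return Ro.from_euler("z",x[2]).as_matrix(),np.array([x[0],x[1],0])
def draw(im,F,R,t,c,fish,s,x0,y0):
    Rc,tc=pose(c)
    for P,_ in segs(F,R,t,-Rc.T@tc):
        p=((proj(c,P,fish)-[x0,y0]+.5)*s).astype(int);cv2.polylines(im,[p.reshape(-1,1,2)],False,(0,255,0) ,1)
E
python3 - <<'E'
from fit import *
V=dict(w=view("pics/w1.npz",True),t=view("pics/top0.npz"),s=view("pics/scene0.npz"))
init=dict(cube=(.5,-.334,-1.3),slider=(.444,-.13,.78),polariser=(.602,-.143,-.9))
T=[]
for n,x0 in init.items():
    for k,vs in list(V.items())+[("all",None)]:
        x,sc=fit(MODEL[n],x0,[vs] if vs else list(V.values()),flat,step=(.003,.003,.07),n=4);print(n,k,x.round(4),round(sc,2))
    for k,(x0_,y0_) in dict(w=(0,0),t=(0,0),s=(0,0)).items():
        c=V[k][0];p=proj(c,[x[0],x[1],.017],k=="w")[0].astype(int)-20
        im=cv2.resize(c["image"][p[1]:p[1]+40,p[0]:p[0]+40,::-1],None,fx=6,fy=6,interpolation=cv2.INTER_CUBIC)
        draw(im,MODEL[n],*flat(x),c,k=="w",6,*p);T.append(im)
cv2.imwrite("pics/o1.png",cv2.resize(np.vstack([np.hstack(T[i:i+3]) for i in(0,3,6)]),(600,600)))
E
```

```text
cube w [ 0.4997 -0.3345 -1.2395] 14.12
cube t [ 0.4996 -0.3346 -1.314 ] 13.51
cube s [ 0.5026 -0.3333 -1.2106] 14.15
cube all [ 0.4999 -0.334  -1.2751] 13.3
slider w [ 0.4419 -0.1316  0.8331] 18.32
slider t [ 0.4485 -0.1375  0.8814] 14.68
slider s [ 0.4466 -0.1269  0.8285] 17.03
slider all [ 0.4437 -0.1295  0.8379] 16.07
polariser w [ 0.602  -0.1485 -0.9666] 18.14
polariser t [ 0.6053 -0.1563 -0.8106] 16.55
polariser s [ 0.6017 -0.1451 -1.0758] 17.22
polariser all [ 0.6046 -0.1445 -0.8281] 15.31
```

View pics/o1.png

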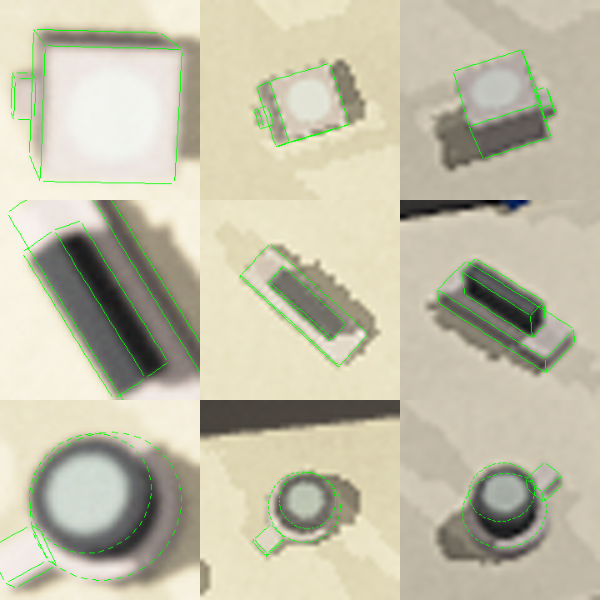

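The overlay fits the cube in all three views. The slider and polariser fits differ by 2-4 mm between cameras, so I'll take a closer wrist view above each one before grasping. Next: a motion helper, then hover over the cube.

```bash
cat > mv.py <<'E'
from h import *
def down(yaw_y,tilt=0,rackyaw=0):
    # tool y at yaw_y (deg, world), pointing down, then tilted by tilt deg about rack y (nest lean)
    a=np.radians(yaw_y);y=np.array([np.cos(a),np.sin(a),0]);z=np.array([0,0,-1.]);R=np.c_[np.cross(y,z),y,z]
    ax=np.array([-np.sin(rackyaw),np.cos(rackyaw),0])
    return Ro.from_rotvec(-np.radians(tilt)*ax).as_matrix()@R
def inc(s,p,R):
    R0=Ro.from_rotvec(s["orientation"]).as_matrix()
    d=R0.T@(np.array(p)-s["eef_pos"])/.15;w=Ro.from_matrix(R0.T@R).as_rotvec()/(np.pi/3)
    print("inc",d.round(3).tolist(),w.round(3).tolist(),"mm",round(np.linalg.norm(d)*150,1),"deg",round(np.linalg.norm(w)*60,1))
E
python3 - <<'E'
from rig import env
from mv import *
s=env.get_state();inc(s,[.5,-.334,.16],down(17))
E
```

```text
inc [-0.008, 0.395, 0.86] [-0.001, 0.001, -1.49] mm 142.0 deg 89.4
```

drive_tool(increments=[[[0,0.395,0.86,0,0,-1],[0,0.395,0.86,0,0,-1],[0,0.395,0.86,0,0,-1],[0,0.395,0.86,0,0,-1],[0,0.395,0.86,0,0,-1],[0,0.395,0.86,0,0,-1],[0,0.395,0.86,0,0,-1],[0,0.395,0.86,0,0,-1],[0,0.395,0.86,0,0,-1]]])

```text
t: 2.15
eef_pos: [0.4996, -0.3357, 0.1602]
orientation: [-2.446, -1.971, 0.002]
contact_force: [0.2, 0.1, 0.6]
opening: 1.001
grip_force: 0.0
```

drive_tool(increments=[[[0,0,0,0,0,-0.49],[0,0,0,0,0,-0.49],[0,0,0,0,0,-0.49],[0,0,0,0,0,-0.49],[0,0,0,0,0,-0.49],[0,0,0,0,0,-0.49],[0,0,0,0,0,-0.49]]])

```text
t: 2.73
eef_pos: [0.5007, -0.3344, 0.1605]
orientation: [-1.876, -2.52, 0.001]
contact_force: [-0.3, -0.7, -0.7]
opening: 0.999
grip_force: 0.0
```

```bash
python3 - <<'E'
from rig import env
from fit import *
from mv import *
c=env.capture("wrist");np.savez("pics/w2.npz",**c);s=env.get_state();print(s["t"],s["eef_pos"],s["q"].round(2))
V=dict(w1=view("pics/w1.npz",True),w2=view("pics/w2.npz",True),t=view("pics/top0.npz"),s=view("pics/scene0.npz"))
for k in(["w2"],["w1","w2"],list(V)):
    x,sc=fit(MODEL["cube"],(.5,-.334,-1.27),[V[i] for i in k],flat,step=(.0015,.0015,.03),n=4);print(k,x.round(4),round(sc,2))
inc(s,[x[0],x[1],.031],down(np.degrees(x[2])+90))
im=cv2.resize(c["image"][:,:,::-1],None,fx=1.5,fy=1.5);draw(im,MODEL["cube"],*flat(x),c,True,1.5,0,0);cv2.imwrite("pics/w2.png",im)
E
```

```text
2.7833 [ 0.50100024 -0.33410331  0.16054808] [ 0.87  0.49 -0.52  1.78  0.29  0.94  0.53]
['w2'] [ 0.5013 -0.3345 -1.2587] 13.02
['w1', 'w2'] [ 0.5007 -0.3345 -1.2433] 13.22
['w1', 'w2', 't', 's'] [ 0.5006 -0.3345 -1.2622] 13.1
inc [-0.002, -0.003, 0.864] [-0.0, 0.0, -0.016] mm 129.5 deg 1.0
```

View pics/w2.png

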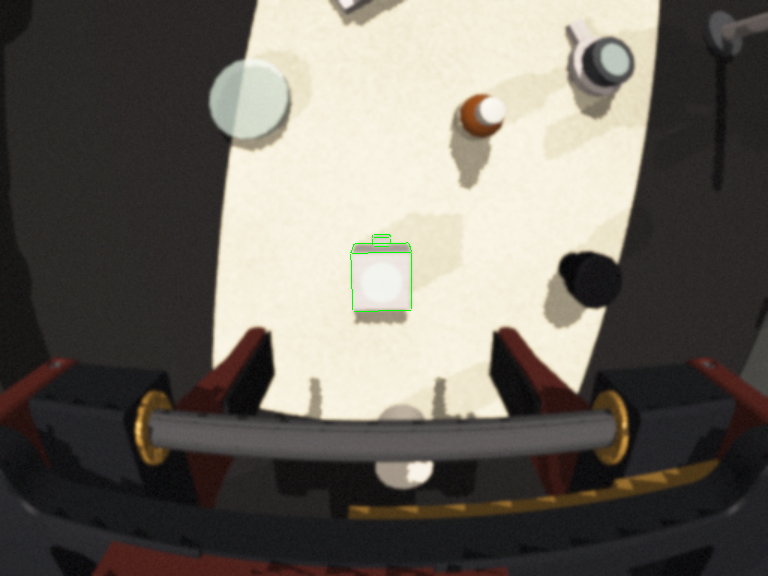

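The cube outline is exact, centred at (381,280) with its tab up, midway between the fingers. Descend, grip, lift.

drive_tool(increments=[[[0,0,0.27,0,0,-0.016],[0,0,0.54,0,0,-0.016],[0,0,0.76,0,0,-0.016],[0,0,0.864,0,0,-0.016],[0,0,0.864,0,0,-0.016],[0,0,0.864,0,0,-0.016]]])

```text
t: 3.28
eef_pos: [0.5014, -0.3331, 0.0306]
orientation: [-1.849, -2.538, 0.0]
contact_force: [-0.0, -0.8, 0.2]
opening: 0.997
grip_force: 0.0
```

drive_tool(increments=[[[0,0,0,0,0,0],[0,0,0,0,0,0],[0,0,0,0,0,0],[0,0,0,0,0,0],[0,0,0,0,0,0],[0,0,0,0,0,0],[0,0,0,0,0,0],[0,0,0,0,0,0]]], gripper=0, squeeze=25)

```text
t: 3.95
eef_pos: [0.5014, -0.3335, 0.0311]
orientation: [-1.848, -2.54, 0.001]
contact_force: [-2.3, -0.5, 1.1]
opening: 0.435
grip_force: 1.1
```

drive_tool(increments=[[[0,0,0,0,0,0],[0,0,0,0,0,0],[0,0,-0.1,0,0,0],[0,0,-0.3,0,0,0],[0,0,-0.55,0,0,0],[0,0,-0.8,0,0,0],[0,0,-1,0,0,0]]])

```text
t: 4.53
eef_pos: [0.502, -0.3331, 0.1833]
orientation: [1.847, 2.54, 0.001]
contact_force: [0.5, -1.0, -1.9]
opening: 0.432
grip_force: 25.0
```

drive_tool(increments=[[[0.1,0.05,-0.25,0,0,0],[0.3,0.15,-0.45,0,0,0],[0.6,0.3,-0.45,0,0,0],[0.95,0.47,-0.45,0,0,0]]])

```text
t: 4.87
eef_pos: [0.5219, -0.2031, 0.2505]
orientation: [1.849, 2.535, 0.002]
contact_force: [0.6, 0.3, -1.8]
opening: 0.431
grip_force: 25.0
```

drive_tool(increments=[[[0.25,0.12,0,0,0,0],[0.5,0.24,0,0,0,0],[0.75,0.37,0,0,0,0],[0.95,0.47,0,0,0,0],[0.95,0.47,0,0,0,0],[0.95,0.47,0,0,0,0],[0.95,0.47,0,0,0,0]]])

```text
t: 5.45
eef_pos: [0.5438, -0.047, 0.2479]
orientation: [-1.848, -2.54, 0.002]
contact_force: [-0.2, -0.6, -1.8]
opening: 0.434
grip_force: 25.0
```

```bash
python3 - <<'E'
from rig import env
from fit import *
c=env.capture("wrist");np.savez("pics/w3.npz",**c);s=env.get_state();print(s["t"],s["eef_pos"],s["orientation"],s["q"].round(2),s["opening"],s["grip_force"])
cv2.imwrite("pics/w3.png",cv2.resize(c["image"][:,:,::-1],(800,600),interpolation=cv2.INTER_CUBIC))
E
```

```text
5.5 [ 0.54376494 -0.04789299  0.24785392] [-1.85007726e+00 -2.53866248e+00  1.77553856e-03] [ 0.52  0.33 -0.67  1.82  0.23  1.07  0.07] 0.43054519123289725 24.999399483203888
```

View pics/w3.png

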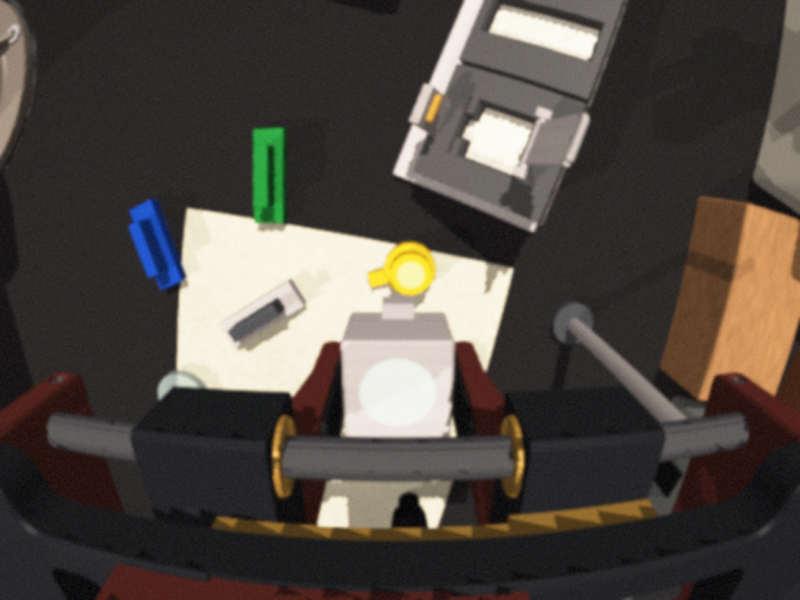

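Wrist view: the cube is held squarely with its tab up at (398,310). The rack is at upper right with the cube nest floor at (498,137), the slider nest at (545,32), the catch at (430,107), the keeper open around (560,130), and the post at (573,322). Now I'll fit the rack pose.

```bash
cat > rack.py <<'E'
from fit import *
TH=np.radians(28);Rn=np.c_[[np.cos(TH),0,np.sin(TH)],[0,1,0],[-np.sin(TH),0,np.cos(TH)]]
def rect(a,b,c,d,z): return np.array([[a,c,z],[b,c,z],[b,d,z],[a,d,z]])*M
up=np.array([0,0,1.])
def nest(kind):
    P=[rect(-52,52,-46,46,12)]
    if kind=="c": P.append(np.array([[-21,-21,0],[21,-21,0],[21,21,0],[-21,21,0],[-21,8,0],[-29,8,0],[-29,-8,0],[-21,-8,0]])*M)
    if kind=="s": P.append(rect(-42,42,-15,15,0))
    return P
def rackmodel(inc=("c","s","p")):
    F=[box(-65*M,65*M,-150*M,150*M,0,8*M)[5]]
    for k,y in(("c",-.096),("s",0),("p",.096)):
        if k in inc:
            F+=[(Rn@up,q@Rn.T+[0,y,.048]) for q in nest(k)]
    return F
def nestpose(x,y):
    R,t=flat(x);return R@Rn,R@np.array([0,y,.048])+t
E
python3 - <<'E'
from rack import *
V=dict(w1=view("pics/w1.npz",True),w3=view("pics/w3.npz",True),t=view("pics/top0.npz"),s=view("pics/scene0.npz"))
F=rackmodel()
for k in(["w3"],["t"],["s"],["w3","t","s"],["w1","w3","t","s"]):
    x,sc=fit(F,(.591,.166,0.),[V[i] for i in k],flat,step=(.003,.003,.015),n=4);print(k,x.round(4),round(sc,2))
T=[]
for k,(a,b,e,f,s) in dict(w3=(240,0,410,150,4),t=(125,145,245,210,4),s=(270,185,410,255,4)).items():
    c=V[k][0];im=cv2.resize(c["image"][b:f,a:e,::-1],None,fx=s,fy=s,interpolation=cv2.INTER_CUBIC);draw(im,F,*flat(x),c,k=="w3",s,a,b);T.append(im)
W=max(i.shape[1] for i in T);o=np.vstack([cv2.copyMakeBorder(i,0,0,0,W-i.shape[1],0) for i in T]);print(o.shape)
o=np.hstack([T[0][:560],np.vstack([T[1],cv2.copyMakeBorder(T[2],0,20,0,0,0)[:,:480]])[:560] if 0 else np.vstack([T[1][:,:480],T[2][:300,40:520]])[:560]]) 
cv2.imwrite("pics/r1.png",cv2.resize(o,(800,int(o.shape[0]*800/o.shape[1]))))
E
```

```text
['w3'] [ 0.591   0.1659 -0.0595] 11.67
['t'] [ 0.5939  0.1664 -0.0609] 18.06
['s'] [ 0.5932  0.1666 -0.0567] 14.14
['w3', 't', 's'] [ 0.5929  0.1663 -0.0606] 14.26
['w1', 'w3', 't', 's'] [ 0.5927  0.1661 -0.0581] 13.06
(1140, 680, 3)Traceback (most recent call last):
  File "<stdin>", line 10, in <module>
    return _nx.concatenate(arrs, 1, dtype=dtype, casting=casting)
           ~~~~~~~~~~~~~~~^^^^^^^^^^^^^^^^^^^^^^^^^^^^^^^^^^^^^^^
ValueError: all the input array dimensions except for the concatenation axis must match exactly, but along dimension 0, the array at index 0 has size 560 and the array at index 1 has size 540
```

All views agree on the rack at (0.5928, 0.1662), yaw -0.059, within 2 mm, so no overlay is needed. Next: the placing waypoints for the cube.

```bash
cat > place.py <<'E'
from rack import *
from mv import inc
RACK=(.5928,.1662,-.059)
Y=dict(cube=-.096,slider=0,polariser=.096)
def tgt(name,h,rel,flip=1,dx=0,dy=0):
    """TCP pose that puts the held object's origin h above home; rel = object origin in tool frame; flip=1: tool y=+nest y"""
    Rw,t=nestpose(RACK,Y[name]);R=Rw@np.diag([-flip,flip,-1.])
    return t+Rw@np.array([dx,dy,h])-R@np.array(rel),R
E
python3 - <<'E'
from rig import env
from place import *
s=env.get_state();rel=(-.0007,0,.0311)
for h in(.15,.06):
    p,R=tgt("cube",h,rel);print(p,Ro.from_matrix(R).as_rotvec());inc(s,p,R)
print(nestpose(RACK,-.096))
E
```

```text
[0.50164893 0.07541683 0.20757318] [ 0.0782535   2.65189136 -0.01951079]
inc [0.869, -0.015, 0.268] [-0.281, -0.409, -1.122] mm 136.4 deg 73.6
[0.54382786 0.07292538 0.1281079 ] [ 0.0782535   2.65189136 -0.01951079]
inc [0.767, 0.248, 0.798] [-0.281, -0.409, -1.122] mm 170.1 deg 73.6
(array([[ 0.88141127,  0.05896578, -0.46865468],
       [-0.05206369,  0.99826   ,  0.02768276],
       [ 0.46947156,  0.        ,  0.88294759]]), array([0.58713929, 0.07036704, 0.048     ]))
```

drive_tool(increments=[[[0.4,0,0,-0.239,-0.348,-0.954],[0.6,0,0.1,-0.239,-0.348,-0.954],[0.869,-0.015,0.2,-0.239,-0.348,-0.954],[0.869,-0.015,0.268,-0.239,-0.348,-0.954],[0.869,-0.015,0.268,-0.239,-0.348,-0.954],[0.869,-0.015,0.268,-0.239,-0.348,-0.954],[0.869,-0.015,0.268,-0.239,-0.348,-0.954],[0.869,-0.015,0.268,-0.239,-0.348,-0.954],[0.869,-0.015,0.268,-0.239,-0.348,-0.954],[0.869,-0.015,0.268,-0.239,-0.348,-0.954]]])

```text
t: 6.33
eef_pos: [0.5004, 0.0742, 0.2072]
orientation: [0.329, 2.699, -0.02]
contact_force: [-0.2, -0.2, -2.7]
opening: 0.433
grip_force: 25.0
```

```bash
python3 - <<'E'
from rig import env
from place import *
s=env.get_state();rel=(-.0007,0,.0311);print(s["eef_pos"],s["q"].round(2))
for h in(.15,.06):
    p,R=tgt("cube",h,rel);inc(s,p,R)
E
```

```text
[0.50041888 0.07423673 0.207234  ] [ 0.38  0.15 -0.83  2.23  0.68  0.55  0.36]
inc [-0.006, 0.01, 0.001] [-0.044, -0.061, -0.166] mm 1.7 deg 10.9
inc [-0.042, 0.04, 0.599] [-0.044, -0.061, -0.166] mm 90.3 deg 10.9
```

drive_tool(increments=[[[-0.006,0.01,0,-0.044,-0.061,-0.166],[-0.02,0.02,0.15,-0.044,-0.061,-0.166],[-0.03,0.03,0.35,-0.044,-0.061,-0.166],[-0.042,0.04,0.5,-0.044,-0.061,-0.166],[-0.042,0.04,0.599,-0.044,-0.061,-0.166],[-0.042,0.04,0.599,-0.044,-0.061,-0.166],[-0.042,0.04,0.599,-0.044,-0.061,-0.166],[-0.042,0.04,0.599,-0.044,-0.061,-0.166]]])

```text
t: 7.0
eef_pos: [0.5457, 0.0756, 0.1297]
orientation: [0.081, 2.65, -0.015]
contact_force: [0.4, -0.2, -1.7]
opening: 0.431
grip_force: 25.0
```

```bash
python3 - <<'E'
from rig import env
from place import *
s=env.get_state();rel=(-.0007,0,.0311);print(s["eef_pos"],s["q"].round(2))
for h in(.06,.014,0.001):
    p,R=tgt("cube",h,rel);inc(s,p,R)
c=env.capture("wrist");np.savez("pics/w4.npz",**c)
F=rackmodel()
T=view("pics/w4.npz",True)
x,sc=fit(F,RACK,[T],flat,step=(.0015,.0015,.01),n=3);print(x,sc)
im=cv2.resize(c["image"][:,:,::-1],None,fx=1.5,fy=1.5);draw(im,F,*flat(RACK),c,True,1.5,0,0);cv2.imwrite("pics/w4.png",im)
E
```

```text
[0.54568336 0.07558698 0.12970227] [ 0.22  0.34 -0.66  2.27  1.27  0.42 -0.01]
inc [0.015, -0.019, 0.004] [0.003, 0.001, -0.003] mm 3.6 deg 0.3
inc [0.015, -0.019, 0.311] [0.003, 0.001, -0.003] mm 46.7 deg 0.3
inc [0.015, -0.02, 0.397] [0.003, 0.001, -0.003] mm 59.7 deg 0.3
[ 0.59149972  0.16612611 -0.06259889] 13.97525416627624
```

drive_tool(increments=[[[0.015,-0.019,0.05,0.003,0.001,-0.003],[0.015,-0.019,0.15,0.003,0.001,-0.003],[0.015,-0.019,0.25,0.003,0.001,-0.003],[0.015,-0.019,0.3,0.003,0.001,-0.003],[0.015,-0.019,0.3,0.003,0.001,-0.003],[0.015,-0.019,0.3,0.003,0.001,-0.003],[0.015,-0.019,0.3,0.003,0.001,-0.003]]])

```text
t: 7.63
eef_pos: [0.5645, 0.0721, 0.0894]
orientation: [0.076, 2.651, -0.02]
contact_force: [-0.3, -0.5, -1.6]
opening: 0.429
grip_force: 25.0
```

```bash
python3 - <<'E'
from rig import env
from place import *
s=env.get_state();rel=(-.0007,0,.0311);print(s["eef_pos"],s["contact_force"],s["q"].round(2))
for h in(.014,0.00):
    p,R=tgt("cube",h,rel);inc(s,p,R)
E
```

```text
[0.56451268 0.07213181 0.08938556] [-0.26672419 -0.461473   -1.61128052] [ 0.18  0.44 -0.61  2.25  1.5   0.42 -0.2 ]
inc [0.001, -0.003, 0.014] [0.0, 0.001, 0.002] mm 2.1 deg 0.1
inc [0.001, -0.003, 0.107] [0.0, 0.001, 0.002] mm 16.1 deg 0.1
```

Within half a millimetre laterally. Lower gently, press lightly at the end.

drive_tool(increments=[[[0,-0.003,0.02,0,0,0],[0,-0.003,0.04,0,0,0],[0,-0.003,0.06,0,0,0],[0,-0.003,0.075,0,0,0],[0,-0.003,0.09,0,0,0],[0,-0.003,0.1,0,0,0],[0,-0.003,0.107,0,0,0],[0,-0.003,0.107,0,0,0],[0,-0.003,0.107,0,0,0]]])

```text
t: 8.38
eef_pos: [0.5713, 0.0713, 0.0751]
orientation: [0.074, 2.65, -0.021]
contact_force: [-14.0, -2.6, 20.1]
opening: 0.427
grip_force: 25.0
```

```bash
python3 - <<'E'
from rig import env
from place import *
s=env.get_state();rel=(-.0007,0,.0311);print(s["eef_pos"],s["contact_force"],s["wrist_torque"],s["q"].round(2))
p,R=tgt("cube",0,rel);inc(s,p,R)
E
```

```text
[0.57125492 0.07130098 0.07512905] [-14.00344735  -2.57267848  20.05894556] [-0.59527063  0.9758523  -0.34839129] [ 0.17  0.48 -0.6   2.24  1.57  0.43 -0.26]
inc [-0.004, 0.0, 0.002] [-0.001, 0.001, 0.003] mm 0.7 deg 0.2
```

Seated: within 0.3 mm of home height, with the force along the nest normal. Release and retreat.

drive_tool(increments=[[[0,0,-0.01,0,0,0],[0,0,-0.01,0,0,0],[0,0,-0.01,0,0,0],[0,0,-0.01,0,0,0],[0,0,-0.01,0,0,0]]], gripper=0.65)

```text
t: 8.8
eef_pos: [0.5712, 0.0713, 0.0752]
orientation: [0.076, 2.652, -0.02]
contact_force: [-0.0, 0.4, -0.3]
opening: 0.648
grip_force: 0.0
```

drive_tool(increments=[[[0,0,-0.1,0,0,0],[0,0,-0.3,0,0,0],[0,0,-0.55,0,0,0],[0,0,-0.8,0,0,0],[0,0,-1,0,0,0],[0,0,-1,0,0,0]]])

```text
t: 9.3
eef_pos: [0.5005, 0.0764, 0.2111]
orientation: [0.074, 2.648, -0.02]
contact_force: [0.1, -0.4, -0.4]
opening: 0.651
grip_force: 0.0
```

```bash
python3 - <<'E'
from rig import env
from place import *
s=env.get_state();print(s["t"],s["eef_pos"],s["opening"],s["q"].round(2))
from mv import down
inc(s,[.444,-.13,.20],down(138))
c=env.capture("wrist");np.savez("pics/w5.npz",**c);t=env.capture("top");np.savez("pics/top5.npz",**t);sc=env.capture("scene");np.savez("pics/scene5.npz",**sc)
R,o=nestpose(RACK,-.096)
# fit cube pose in nest frame: x,y,yaw,z
def RT(x): return R@Ro.from_euler("z",x[2]).as_matrix(),o+R@np.array([x[0],x[1],x[3]])
for vs in([view("pics/top5.npz")],[view("pics/scene5.npz")],[view("pics/top5.npz"),view("pics/scene5.npz")]):
    print(fit(MODEL["cube"][:6],(0,0,0,0),vs,RT,step=(.0015,.0015,.03,.002),n=2))
E
```

```text
9.3 [0.50054353 0.07641337 0.21112302] 0.6506308032611621 [ 0.37  0.11 -0.81  2.28  0.74  0.44  0.48]
inc [0.3, -1.395, -0.075] [-0.211, 0.438, -0.835] mm 214.3 deg 58.0
(array([-0.00283073,  0.00013385, -0.02682315, -0.00225459]), np.float64(21.86537046697473))
(array([-0.00099474, -0.00013381, -0.07828784, -0.00170913]), np.float64(12.581290430324616))
(array([-2.67319544e-03,  1.48737884e-05, -4.95763355e-02, -1.61636518e-03]), np.float64(17.05241760625484))
```

drive_tool(increments=[[[0.06,-0.25,-0.02,-0.211,0.438,-0.835],[0.12,-0.5,-0.04,-0.211,0.438,-0.835],[0.2,-0.75,-0.06,-0.211,0.438,-0.835],[0.3,-1,-0.075,-0.211,0.438,-0.835],[0.3,-1,-0.075,-0.211,0.438,-0.835],[0.3,-1,-0.075,-0.211,0.438,-0.835],[0.3,-1,-0.075,-0.211,0.438,-0.835],[0.3,-1,-0.075,-0.211,0.438,-0.835],[0.3,-1,-0.075,-0.211,0.438,-0.835]]])

```text
t: 10.2
eef_pos: [0.4448, -0.0761, 0.1947]
orientation: [-0.786, 2.883, -0.023]
contact_force: [-0.2, 0.1, -0.5]
opening: 0.646
grip_force: 0.0
```

```bash
python3 - <<'E'
from rig import env
from place import *
from mv import down
s=env.get_state();print(s["t"],s["eef_pos"],s["opening"],s["q"].round(2))
inc(s,[.444,-.13,.16],down(138))
E
```

```text
10.2 [ 0.44480845 -0.07608398  0.19467158] 0.6464380036531574 [ 0.89  0.18 -0.9   2.17  0.18  0.71  1.99]
inc [0.219, -0.294, 0.219] [-0.073, 0.128, -0.291] mm 64.1 deg 19.6
```

drive_tool(increments=[[[0.219,-0.294,0.219,-0.073,0.128,-0.291],[0.219,-0.294,0.219,-0.073,0.128,-0.291],[0.219,-0.294,0.219,-0.073,0.128,-0.291],[0.219,-0.294,0.219,-0.073,0.128,-0.291],[0.219,-0.294,0.219,-0.073,0.128,-0.291]]])

```text
t: 10.62
eef_pos: [0.447, -0.125, 0.1605]
orientation: [-1.274, 2.864, 0.0]
contact_force: [0.0, 0.5, 0.3]
opening: 0.649
grip_force: 0.0
```

```bash
python3 - <<'E'
from rig import env
from place import *
from mv import down
c=env.capture("wrist");np.savez("pics/w6.npz",**c);s=env.get_state();print(s["t"],s["eef_pos"],s["opening"],s["q"].round(2))
V=dict(w1=view("pics/w1.npz",True),w3=view("pics/w3.npz",True),w6=view("pics/w6.npz",True),t=view("pics/top0.npz"),s=view("pics/scene0.npz"))
for k in(["w1"],["w3"],["w6"],["w1","w6","w3"],["w6","t","s"],list(V)):
    x,sc_=fit(MODEL["slider"],(.443,-.131,.835),[V[i] for i in k],flat,step=(.0015,.0015,.03),n=4);print(k,x.round(4),round(sc_,2))
inc(s,[x[0],x[1],.033],down(np.degrees(x[2])+90))
im=cv2.resize(c["image"][:,:,::-1],None,fx=1.5,fy=1.5);draw(im,MODEL["slider"],*flat(x),c,True,1.5,0,0);cv2.imwrite("pics/w6.png",im)
E
```

```text
10.6667 [ 0.44667974 -0.12489152  0.1609967 ] 0.649087717957128 [ 0.88  0.35 -0.86  2.08  0.35  0.85  2.22]
['w1'] [ 0.4421 -0.1311  0.8323] 18.36
['w3'] [ 0.4419 -0.1303  0.8347] 14.76
['w6'] [ 0.4433 -0.1304  0.9167] 14.56
['w1', 'w6', 'w3'] [ 0.4427 -0.1302  0.8464] 15.5
['w6', 't', 's'] [ 0.4433 -0.1302  0.8494] 14.78
['w1', 'w3', 'w6', 't', 's'] [ 0.443  -0.13    0.8445] 15.28
inc [0.047, -0.001, 0.853] [-0.004, 0.006, -0.007] mm 128.2 deg 0.6
```

View pics/w6.png

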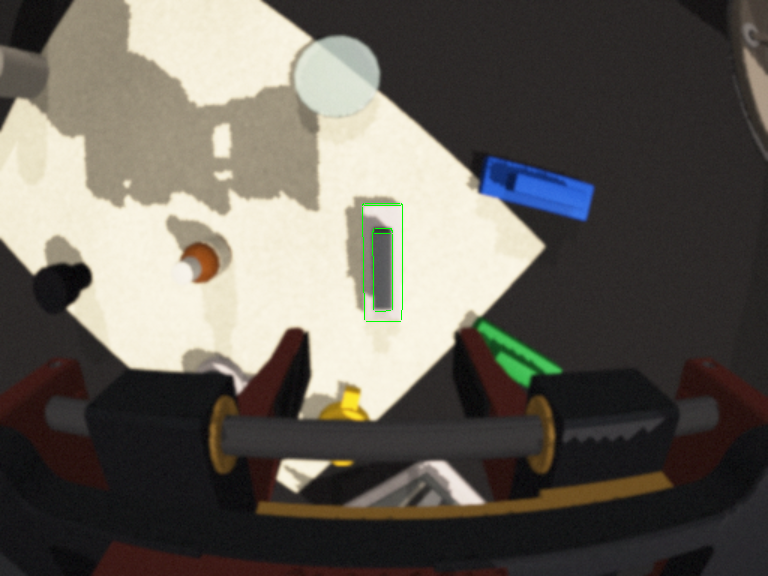

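The slider outline fits exactly (382,262), between the fingers; the blue, green and yellow decoys are off to the side. Descend and grip the fin.

drive_tool(increments=[[[0.047,0,0.25,0,0,0],[0.047,0,0.5,0,0,0],[0.047,0,0.7,0,0,0],[0.047,0,0.8,0,0,0],[0.047,0,0.85,0,0,0],[0.047,0,0.85,0,0,0],[0.047,0,0.85,0,0,0]]])

```text
t: 11.25
eef_pos: [0.4434, -0.1305, 0.0351]
orientation: [-1.276, 2.862, -0.005]
contact_force: [0.1, -0.6, 0.4]
opening: 0.647
grip_force: 0.0
```

drive_tool(increments=[[[0,0,0,0,0,0],[0,0,0,0,0,0],[0,0,0,0,0,0],[0,0,0,0,0,0],[0,0,0,0,0,0],[0,0,0,0,0,0],[0,0,0,0,0,0],[0,0,0,0,0,0]]], gripper=0, squeeze=25)

```text
t: 11.92
eef_pos: [0.443, -0.1307, 0.0345]
orientation: [-1.277, 2.863, -0.004]
contact_force: [-1.0, 0.5, 1.9]
opening: 0.133
grip_force: 25.0
```

```bash
python3 - <<'E'
from rig import env
from place import *
s=env.get_state();print(s["t"],s["eef_pos"],s["orientation"],s["opening"],s["grip_force"],s["q"].round(2))
R=Ro.from_rotvec(s["orientation"]).as_matrix();print("rel",R.T@(np.array([.4428,-.1302,0])-s["eef_pos"]), "yaw y",np.degrees(np.arctan2(R[1,1],R[0,1])))
E
```

```text
11.9167 [ 0.44297014 -0.13070045  0.03448111] [-1.27678944  2.86307832 -0.00353418] 0.1334813521303217 24.997051656246185 [ 0.72  0.55 -0.68  2.17  0.61  0.61  2.  ]
rel [-7.86328160e-05  6.26386872e-04  3.44793855e-02] yaw y 138.0682354180237
```

drive_tool(increments=[[[0,0,-0.1,0,0,0],[0,0,-0.3,0,0,0],[0,0,-0.55,0,0,0],[0,0,-0.8,0,0,0],[0,0,-1,0,0,0],[0,0,-1,0,0,0]]])

```text
t: 12.42
eef_pos: [0.4452, -0.1311, 0.1895]
orientation: [-1.274, 2.857, -0.013]
contact_force: [0.4, 0.5, -1.0]
opening: 0.137
grip_force: 25.0
```

```bash
python3 - <<'E'
from rig import env
from place import *
s=env.get_state();print(s["t"],s["eef_pos"],s["opening"],s["q"].round(2))
p,R=tgt("slider",.15,(0,0,.0345));print(p);inc(s,p,R)
E
```

```text
12.4167 [ 0.44515779 -0.13109836  0.18947845] 0.13720514703904965 [ 0.93  0.3  -0.9   2.06  0.3   0.9   2.28]
[0.50633321 0.17130747 0.21090383]
inc [-1.774, 1.042, -0.142] [0.201, -0.422, 0.841] mm 309.3 deg 57.7
```

drive_tool(increments=[[[-0.1,0.06,-0.12,0.201,-0.422,0.841],[-0.25,0.15,-0.12,0.201,-0.422,0.841],[-0.4,0.24,-0.12,0.201,-0.422,0.841],[-0.6,0.35,-0.12,0.201,-0.422,0.841],[-0.8,0.47,-0.12,0.201,-0.422,0.841],[-1,0.59,-0.12,0.201,-0.422,0.841],[-1,0.59,-0.12,0.201,-0.422,0.841],[-1,0.59,-0.12,0.201,-0.422,0.841],[-1,0.59,-0.12,0.201,-0.422,0.841]]])

```text
t: 13.17
eef_pos: [0.4757, 0.0404, 0.202]
orientation: [-0.026, 2.7, -0.02]
contact_force: [-0.6, -0.5, -2.0]
opening: 0.134
grip_force: 25.0
```

```bash
python3 - <<'E'
from rig import env
from place import *
s=env.get_state();print(s["t"],s["eef_pos"],s["opening"],s["q"].round(2))
p,R=tgt("slider",.12,(0,0,.0345));print(p);inc(s,p,R)
E
```

```text
13.1667 [0.47570704 0.04036948 0.20199328] 0.13362589673706332 [ 0.52  0.07 -0.83  2.31  0.51  0.4   0.86]
[0.52039285 0.17047699 0.1844154 ]
inc [-0.238, 0.865, 0.225] [0.016, -0.045, 0.071] mm 138.7 deg 5.1
```

drive_tool(increments=[[[-0.05,0.25,0,0.016,-0.045,0.071],[-0.15,0.5,0,0.016,-0.045,0.071],[-0.238,0.75,0.1,0.016,-0.045,0.071],[-0.238,0.865,0.225,0.016,-0.045,0.071],[-0.238,0.865,0.225,0.016,-0.045,0.071],[-0.238,0.865,0.225,0.016,-0.045,0.071],[-0.238,0.865,0.225,0.016,-0.045,0.071]]])

```text
t: 13.75
eef_pos: [0.5199, 0.17, 0.183]
orientation: [0.072, 2.656, -0.021]
contact_force: [-0.5, 0.2, -1.5]
opening: 0.132
grip_force: 25.0
```

```bash
python3 - <<'E'
from rig import env
from place import *
s=env.get_state();print(s["t"],s["eef_pos"],s["opening"],s["q"].round(2))
for h in(.02,):
    p,R=tgt("slider",h,(0,0,.0345));print(p);inc(s,p,R)
E
```

```text
13.75 [0.51991215 0.16996066 0.18298582] 0.13240944463825396 [ 0.13  0.27 -0.81  2.2   1.01  0.59  0.07]
[0.56725832 0.16770871 0.09612064]
inc [-0.01, 0.004, 0.66] [-0.0, -0.004, 0.004] mm 99.0 deg 0.3
```

drive_tool(increments=[[[-0.01,0.004,0.15,0,0,0],[-0.01,0.004,0.35,0,0,0],[-0.01,0.004,0.52,0,0,0],[-0.01,0.004,0.62,0,0,0],[-0.01,0.004,0.66,0,0,0],[-0.01,0.004,0.66,0,0,0],[-0.01,0.004,0.66,0,0,0]]])

```text
t: 14.33
eef_pos: [0.5683, 0.1655, 0.0982]
orientation: [0.077, 2.653, -0.023]
contact_force: [-1.0, -0.6, -1.3]
opening: 0.137
grip_force: 25.0
```

```bash
python3 - <<'E'
from rig import env
from place import *
s=env.get_state();print(s["t"],s["eef_pos"],s["contact_force"],s["q"].round(2))
for h in(.0,):
    p,R=tgt("slider",h,(0,0,.0345));print(p);inc(s,p,R)
E
```

```text
14.3333 [0.56825438 0.1655426  0.09820612] [-1.01607131 -0.56046095 -1.33550858] [ 0.03  0.48 -0.67  2.17  1.37  0.57 -0.22]
[0.57663141 0.16715506 0.07846169]
inc [0.013, 0.014, 0.142] [-0.002, -0.001, 0.001] mm 21.5 deg 0.2
```

drive_tool(increments=[[[0.013,0.014,0,0,0,0],[0.013,0.014,0.03,0,0,0],[0.013,0.014,0.06,0,0,0],[0.013,0.014,0.085,0,0,0],[0.013,0.014,0.105,0,0,0],[0.013,0.014,0.12,0,0,0],[0.013,0.014,0.135,0,0,0],[0.013,0.014,0.142,0,0,0],[0.013,0.014,0.142,0,0,0]]])

```text
t: 15.08
eef_pos: [0.5764, 0.168, 0.0788]
orientation: [0.076, 2.652, -0.024]
contact_force: [-10.2, -2.4, 13.5]
opening: 0.134
grip_force: 25.0
```

```bash
python3 - <<'E'
from rig import env
from place import *
s=env.get_state();print(s["t"],s["eef_pos"],s["contact_force"],s["wrist_torque"],s["opening"],s["q"].round(2))
for h in(.0,):
    p,R=tgt("slider",h,(0,0,.0345));print(p);inc(s,p,R)
E
```

```text
15.0833 [0.57640661 0.16795602 0.07880151] [-10.19819985  -2.37758362  13.51119893] [-0.49913645  0.88584648 -0.36354867] 0.13404028912342908 [ 0.01  0.53 -0.65  2.17  1.45  0.57 -0.28]
[0.57663141 0.16715506 0.07846169]
inc [-0.001, -0.005, 0.003] [-0.002, 0.0, 0.003] mm 0.9 deg 0.2
```

Slider seated (0.3 mm from home height, normal force). Release and retreat.

drive_tool(increments=[[[0,0,-0.005,0,0,0],[0,0,-0.005,0,0,0],[0,0,-0.005,0,0,0],[0,0,-0.005,0,0,0],[0,0,-0.005,0,0,0]]], gripper=0.4)

```text
t: 15.5
eef_pos: [0.5768, 0.168, 0.0787]
orientation: [0.076, 2.653, -0.022]
contact_force: [-0.4, -0.3, -0.8]
opening: 0.397
grip_force: 0.0
```

drive_tool(increments=[[[0,0,-0.1,0,0,0],[0,0,-0.3,0,0,0],[0,0,-0.55,0,0,0],[0,0,-0.8,0,0,0],[0,0,-1,0,0,0],[0,0,-1,0,0,0]]], gripper=0.8)

```text
t: 16.0
eef_pos: [0.5064, 0.1746, 0.2163]
orientation: [0.073, 2.645, -0.019]
contact_force: [0.0, 0.6, 0.2]
opening: 0.79
grip_force: 0.0
```

```bash
python3 - <<'E'
from rig import env
from place import *
from mv import down
s=env.get_state();print(s["t"],s["eef_pos"],s["opening"],s["q"].round(2))
inc(s,[.49,-.02,.22],down(41))
E
```

```text
16.0 [0.50638898 0.17461364 0.21634379] 0.7897233579231004 [ 0.16  0.19 -0.85  2.19  0.88  0.61  0.18]
inc [0.021, -1.302, -0.039] [0.189, 0.448, 0.748] mm 195.3 deg 53.5
```

drive_tool(increments=[[[0,-0.2,0,0.189,0.448,0.748],[0,-0.4,0,0.189,0.448,0.748],[0,-0.65,0,0.189,0.448,0.748],[0,-0.9,0,0.189,0.448,0.748],[0,-1,-0.04,0.189,0.448,0.748],[0,-1,-0.04,0.189,0.448,0.748],[0,-1,-0.04,0.189,0.448,0.748],[0,-1,-0.04,0.189,0.448,0.748],[0,-1,-0.04,0.189,0.448,0.748]]])

```text
t: 16.75
eef_pos: [0.4961, 0.0213, 0.2159]
orientation: [-1.31, -2.846, 0.007]
contact_force: [0.6, -0.2, -0.1]
opening: 0.801
grip_force: 0.0
```

```bash
python3 - <<'E'
from rig import env
from place import *
from mv import down
s=env.get_state();print(s["t"],s["eef_pos"],s["opening"],s["q"].round(2))
inc(s,[.52,-.1,.2],down(41));inc(s,[.603,-.146,.17],down(41))
E
```

```text
16.75 [0.49611827 0.02129405 0.21590399] 0.8006905697882176 [ 0.47  0.3  -0.75  1.95  0.24  0.99  0.31]
inc [-0.719, -0.404, 0.105] [-0.008, -0.006, -0.007] mm 124.6 deg 0.7
inc [-1.312, -0.181, 0.3] [-0.008, -0.006, -0.007] mm 203.8 deg 0.7
```

drive_tool(increments=[[[-0.25,-0.14,0.05,0,0,0],[-0.5,-0.28,0.1,0,0,0],[-0.719,-0.404,0.105,0,0,0]]])

```text
t: 17.0
eef_pos: [0.5187, -0.0994, 0.1996]
orientation: [-1.297, -2.854, 0.01]
contact_force: [1.6, -0.4, 0.1]
opening: 0.797
grip_force: 0.0
```

drive_tool(increments=[[[-0.25,0.05,0.06,0,0,0],[-0.45,0.15,0.15,0,0,0],[-0.593,0.223,0.195,0,0,0],[-0.593,0.223,0.195,0,0,0],[-0.593,0.223,0.195,0,0,0],[-0.593,0.223,0.195,0,0,0]]])

```text
t: 17.5
eef_pos: [0.6018, -0.143, 0.1708]
orientation: [-1.301, -2.852, 0.008]
contact_force: [-0.7, -0.2, -0.1]
opening: 0.798
grip_force: 0.0
```

```bash
python3 - <<'E'
from rig import env
from place import *
from mv import down
c=env.capture("wrist");np.savez("pics/w7.npz",**c);s=env.get_state();print(s["t"],s["eef_pos"],s["opening"],s["q"].round(2))
V=dict(w1=view("pics/w1.npz",True),w2=view("pics/w2.npz",True),w7=view("pics/w7.npz",True),t=view("pics/top0.npz"),s=view("pics/scene0.npz"))
for k in(["w1"],["w2"],["w7"],["w1","w7","w2"],["w7","t","s"],list(V)):
    x,sc_=fit(MODEL["polariser"],(.603,-.146,-.87),[V[i] for i in k],flat,step=(.0015,.0015,.05),n=4);print(k,x.round(4),round(sc_,2))
inc(s,[x[0],x[1],.033],down(np.degrees(x[2])+90))
b,a=c["image"].shape[0]//2,c["image"].shape[1]//2
im=cv2.resize(c["image"][40:300,80:430,::-1],None,fx=2.2,fy=2.2,interpolation=cv2.INTER_CUBIC);draw(im,MODEL["polariser"],*flat(x),c,True,2.2,80,40);cv2.imwrite("pics/w7.png",im)
E
```

```text
17.55 [ 0.60183386 -0.1428778   0.17134439] 0.8007564528822645 [ 0.59  0.53 -0.62  1.72  0.36  1.01  0.55]
['w1'] [ 0.6021 -0.1484 -0.9566] 18.1
['w2'] [ 0.6047 -0.1439 -0.7342] 16.72
['w7'] [ 0.603  -0.143  -0.7842] 14.6
['w1', 'w7', 'w2'] [ 0.6045 -0.1436 -0.7666] 15.4
['w7', 't', 's'] [ 0.6026 -0.1432 -0.7913] 14.67
['w1', 'w2', 'w7', 't', 's'] [ 0.6045 -0.144  -0.77  ] 15.06
inc [-0.021, 0.015, 0.922] [-0.007, -0.004, -0.082] mm 138.4 deg 4.9
```

View pics/w7.png

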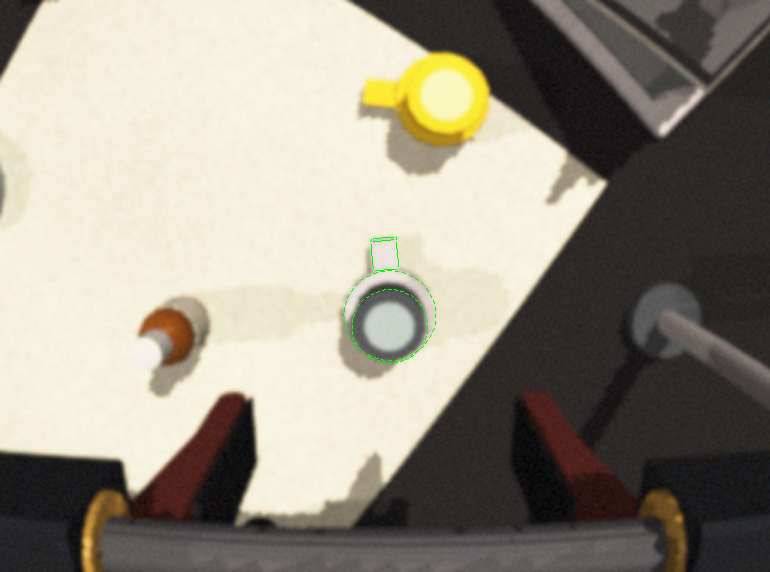

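The polariser outline fits at (390,325) with its lever up at (384,255), centred between the fingers. The yellow look-alike is at (440,97) and the post is clear on the right. Descend and grip the ring.

drive_tool(increments=[[[-0.008,0.003,0.2,-0.007,-0.004,-0.072],[-0.008,0.003,0.45,-0.007,-0.004,-0.072],[-0.008,0.003,0.68,-0.007,-0.004,-0.072],[-0.008,0.003,0.84,-0.007,-0.004,-0.072],[-0.008,0.003,0.912,-0.007,-0.004,-0.072],[-0.008,0.003,0.912,-0.007,-0.004,-0.072],[-0.008,0.003,0.912,-0.007,-0.004,-0.072],[-0.008,0.003,0.912,-0.007,-0.004,-0.072]]])

```text
t: 18.22
eef_pos: [0.6041, -0.1446, 0.0367]
orientation: [1.196, 2.901, 0.002]
contact_force: [0.3, 0.5, -0.5]
opening: 0.802
grip_force: 0.0
```

drive_tool(increments=[[[0,0,0,0,0,0],[0,0,0,0,0,0],[0,0,0,0,0,0],[0,0,0,0,0,0],[0,0,0,0,0,0],[0,0,0,0,0,0],[0,0,0,0,0,0],[0,0,0,0,0,0]]], gripper=0, squeeze=25)

```text
t: 18.88
eef_pos: [0.603, -0.1447, 0.0347]
orientation: [1.198, 2.904, 0.001]
contact_force: [0.3, -0.4, 1.1]
opening: 0.382
grip_force: 25.0
```

```bash
python3 - <<'E'
from rig import env
from place import *
s=env.get_state();print(s["t"],s["eef_pos"],s["orientation"],s["opening"],s["grip_force"],s["q"].round(2))
R=Ro.from_rotvec(s["orientation"]).as_matrix();print("rel",R.T@(np.array([.603,-.1433,0])-s["eef_pos"]), "yaw y",np.degrees(np.arctan2(R[1,1],R[0,1])))
E
```

```text
18.8833 [ 0.60298738 -0.14468084  0.03466852] [1.19815715e+00 2.90360426e+00 1.35948196e-03] 0.3816893151981555 25.00045359134674 [ 0.54  0.7  -0.55  1.8   0.5   0.78  0.51]
rel [0.00096922 0.00095364 0.03466936] yaw y 45.15353096514488
```

drive_tool(increments=[[[0,0,-0.1,0,0,0],[0,0,-0.3,0,0,0],[0,0,-0.55,0,0,0],[0,0,-0.8,0,0,0],[0,0,-1,0,0,0],[0,0,-1,0,0,0]]])

```text
t: 19.38
eef_pos: [0.6062, -0.1447, 0.1922]
orientation: [1.194, 2.894, 0.004]
contact_force: [0.6, 0.4, 0.0]
opening: 0.38
grip_force: 25.0
```

```bash
python3 - <<'E'
from rig import env
from place import *
from mv import down
c=env.capture("wrist");np.savez("pics/w8.npz",**c);s=env.get_state();print(s["t"],s["eef_pos"],s["opening"],s["q"].round(2))
Rt=Ro.from_rotvec(s["orientation"]).as_matrix();pt=np.array(s["eef_pos"])
def RT(x): return Rt@np.diag([-1,1,-1.])@Ro.from_euler("z",x[2]).as_matrix(),pt+Rt@np.array([x[0],x[1],.0347])
F=MODEL["polariser"]
for FF in(F,[F[1]]+F[2:]):print(fit(FF,(0.001,0,0),[view("pics/w8.npz",True)],RT,step=(.001,.001,.04),n=4))
inc(s,[.49,-.08,.23],down(45))
p,R=tgt("polariser",.15,(.001,0,.0347));print(p);inc(s,p,R)
E
```

```text
19.4333 [ 0.60472625 -0.14483812  0.18895708] 0.3815680009137983 [ 0.61  0.52 -0.65  1.71  0.36  1.03  0.63]
(array([-0.00243494,  0.00101703,  0.01138568]), np.float64(11.701704441416409))
(array([-0.0023665 ,  0.00146341,  0.02528801]), np.float64(13.500050538233204))
inc [0.845, -0.232, -0.28] [0.004, 0.006, 0.002] mm 138.0 deg 0.4
[0.51278161 0.2670939  0.21154989]
inc [2.37, 1.515, -0.158] [-0.167, -0.439, -0.677] mm 422.7 deg 49.5
```

drive_tool(increments=[[[0.2,-0.05,-0.1,0,0,0],[0.45,-0.12,-0.2,0,0,0],[0.7,-0.2,-0.28,0,0,0],[0.845,-0.232,-0.28,0,0,0],[0.845,-0.232,-0.28,0,0,0]]])

```text
t: 19.85
eef_pos: [0.4836, -0.0777, 0.2259]
orientation: [-1.192, -2.903, 0.003]
contact_force: [-0.3, 0.1, -0.8]
opening: 0.382
grip_force: 25.0
```

```bash
python3 - <<'E'
from rig import env
from place import *
s=env.get_state();print(s["t"],s["eef_pos"],s["q"].round(2))
p,R=tgt("polariser",.15,(.0,0,.0347));inc(s,p,R)
E
```

```text
19.85 [ 0.48362139 -0.07773835  0.22594871] [ 0.68  0.27 -0.75  1.96  0.22  1.    0.62]
inc [1.481, 1.769, 0.096] [-0.17, -0.449, -0.673] mm 346.4 deg 49.6
```

drive_tool(increments=[[[0.15,0.18,0,-0.17,-0.449,-0.673],[0.3,0.36,0,-0.17,-0.449,-0.673],[0.48,0.57,0,-0.17,-0.449,-0.673],[0.66,0.78,0,-0.17,-0.449,-0.673],[0.84,1,0.05,-0.17,-0.449,-0.673],[0.84,1,0.05,-0.17,-0.449,-0.673],[0.84,1,0.05,-0.17,-0.449,-0.673],[0.84,1,0.05,-0.17,-0.449,-0.673]]])

```text
t: 20.52
eef_pos: [0.5015, 0.1148, 0.2166]
orientation: [0.074, 2.651, -0.022]
contact_force: [-0.8, -1.1, -2.3]
opening: 0.38
grip_force: 25.0
```

```bash
python3 - <<'E'
from rig import env
from place import *
s=env.get_state();print(s["t"],s["eef_pos"],s["q"].round(2))
p,R=tgt("polariser",.12,(.0,0,.0347));inc(s,p,R)
E
```

```text
20.5167 [0.50154289 0.11483141 0.21659067] [ 0.33  0.13 -0.86  2.24  0.79  0.52  0.36]
inc [0.006, 1.018, 0.235] [-0.001, 0.001, 0.003] mm 156.7 deg 0.2
```

drive_tool(increments=[[[0,0.25,0,0,0,0],[0,0.5,0,0,0,0],[0,0.75,0.05,0,0,0],[0.006,0.95,0.15,0,0,0],[0.006,1,0.235,0,0,0],[0.006,1,0.235,0,0,0],[0.006,1,0.235,0,0,0]]])

```text
t: 21.1
eef_pos: [0.53, 0.2628, 0.1863]
orientation: [0.088, 2.652, -0.021]
contact_force: [-0.5, 0.4, -1.2]
opening: 0.379
grip_force: 25.0
```

```bash
python3 - <<'E'
from rig import env
from place import *
s=env.get_state();print(s["t"],s["eef_pos"],s["q"].round(2))
p,R=tgt("polariser",.02,(.0,0,.0347));inc(s,p,R)
E
```

```text
21.1 [0.52997012 0.26276591 0.18630025] [-0.03  0.38 -0.85  2.08  1.06  0.76 -0.09]
inc [0.03, 0.024, 0.663] [-0.003, -0.0, -0.006] mm 99.7 deg 0.4
```

drive_tool(increments=[[[0.03,0.024,0.15,-0.003,0,-0.006],[0.03,0.024,0.35,-0.003,0,-0.006],[0.03,0.024,0.52,-0.003,0,-0.006],[0.03,0.024,0.62,-0.003,0,-0.006],[0.03,0.024,0.66,-0.003,0,-0.006],[0.03,0.024,0.66,-0.003,0,-0.006],[0.03,0.024,0.66,-0.003,0,-0.006],[0.03,0.024,0.66,-0.003,0,-0.006]]])

```text
t: 21.77
eef_pos: [0.5732, 0.2648, 0.1]
orientation: [0.075, 2.647, -0.016]
contact_force: [-0.3, -0.0, -0.9]
opening: 0.38
grip_force: 25.0
```

```bash
python3 - <<'E'
from rig import env
from place import *
s=env.get_state();print(s["t"],s["eef_pos"],s["contact_force"],s["q"].round(2))
p,R=tgt("polariser",0,(.0,0,.0347));inc(s,p,R)
E
```

```text
21.7667 [0.5732069  0.26483487 0.09999785] [-0.3343203  -0.04629152 -0.87965283] [-0.11  0.56 -0.73  2.06  1.33  0.71 -0.28]
inc [0.014, -0.009, 0.154] [0.003, 0.005, 0.001] mm 23.2 deg 0.4
```

drive_tool(increments=[[[0.014,-0.009,0,0.003,0.005,0],[0.014,-0.009,0.035,0.003,0.005,0],[0.014,-0.009,0.065,0.003,0.005,0],[0.014,-0.009,0.09,0.003,0.005,0],[0.014,-0.009,0.11,0.003,0.005,0],[0.014,-0.009,0.13,0.003,0.005,0],[0.014,-0.009,0.145,0.003,0.005,0],[0.014,-0.009,0.152,0.003,0.005,0],[0.014,-0.009,0.152,0.003,0.005,0]]])

```text
t: 22.52
eef_pos: [0.5811, 0.263, 0.0784]
orientation: [0.075, 2.652, -0.023]
contact_force: [-10.6, -4.1, 14.9]
opening: 0.377
grip_force: 25.0
```

```bash
python3 - <<'E'
from rig import env
from place import *
s=env.get_state();print(s["t"],s["eef_pos"],s["contact_force"],s["wrist_torque"],s["opening"],s["q"].round(2))
p,R=tgt("polariser",0,(.0,0,.0347));inc(s,p,R)
E
```

```text
22.5167 [0.58105961 0.26302654 0.07840566] [-10.55813412  -4.13383602  14.8675195 ] [-0.96629928  0.92559829 -0.64804099] 0.37675826256892236 [-0.12  0.6  -0.71  2.05  1.38  0.71 -0.31]
inc [-0.007, 0.0, 0.002] [-0.002, -0.0, 0.003] mm 1.2 deg 0.2
```

Polariser seated (0.3 mm from home height). Release, retreat, verify all three by fitting, and estimate the keeper angle.

drive_tool(increments=[[[0,0,-0.005,0,0,0],[0,0,-0.005,0,0,0],[0,0,-0.005,0,0,0],[0,0,-0.005,0,0,0],[0,0,-0.005,0,0,0]]], gripper=0.65)

```text
t: 22.93
eef_pos: [0.5816, 0.263, 0.0779]
orientation: [0.076, 2.653, -0.021]
contact_force: [-0.5, -0.1, 0.3]
opening: 0.642
grip_force: 0.0
```

drive_tool(increments=[[[0,0,-0.1,0,0,0],[0,0,-0.3,0,0,0],[0,0,-0.55,0,0,0],[0,0,-0.8,0,0,0],[0,0,-1,0,0,0],[0,0,-1,0,0,0]]])

```text
t: 23.43
eef_pos: [0.5107, 0.2704, 0.216]
orientation: [0.072, 2.647, -0.015]
contact_force: [0.8, 1.6, 0.0]
opening: 0.645
grip_force: 0.0
```

```bash
cat > kp.py <<'E'
from place import *
R,o=nestpose(RACK,-.096)
K=box(0,.07,-.015,.015,-.002,.002)
def RK(x):
    a=x[0];return R@np.c_[[-np.cos(a),0,np.sin(a)],[0,1,0],[-np.sin(a),0,-np.cos(a)]]@np.diag([1,1,1.]),o+R@np.array([.034,0,.038])
def kt(x,y,ztip):
    """TCP pose with fingertips at nest_cube coordinates"""
    return o+R@np.array([x,y,ztip+.017]),R@np.diag([-1,1,-1.])
E
python3 - <<'E'
from rig import env
from kp import *
for n in("top","scene"): np.savez(f"pics/{n}9.npz",**env.capture(n))
s=env.get_state();print(s["t"],s["eef_pos"],s["opening"],s["q"].round(2))
V0=[view("pics/top0.npz"),view("pics/scene0.npz"),view("pics/w3.npz",True)]
for vs in([V0[0]],[V0[1]],[V0[2]],V0): print("keeper",fit(K,(2.1,),vs,RK,step=(.03,),n=10))
V=[view("pics/top9.npz"),view("pics/scene9.npz")]
for n in Y:
    Rn_,on=nestpose(RACK,Y[n])
    RT=lambda x:(Rn_@Ro.from_euler("z",x[2]).as_matrix(),on+Rn_@np.array([x[0],x[1],x[3]]))
    F=MODEL[n][:6] if n=="cube" else MODEL[n][6:] if n=="slider" else MODEL[n][:2]
    for v in V: print(n,fit(F,(0,0,0,0),[v],RT,step=(.0015,.0015,.03,.002),n=2)[0].round(4))
for q in((100,0,150),(100,0,80)): p,Rr=kt(*np.array(q)/1000);print(p);inc(s,p,Rr)
E
```

```text
23.5333 [0.51179376 0.26746585 0.21184864] 0.6477418575520535 [-0.02  0.32 -0.89  2.08  0.98  0.78 -0.03]
keeper (array([1.82786783]), np.float64(19.052633049503683))
keeper (array([2.10906445]), np.float64(10.592953576038092))
keeper (array([2.1286875]), np.float64(12.662345908100757))
keeper (array([1.8286875]), np.float64(11.567202309330321))
cube [-0.0028  0.0001 -0.0179 -0.0022]
cube [-0.0009 -0.0006 -0.0713 -0.0012]
slider [ 0.0031 -0.0023 -0.0669 -0.0008]
slider [ 0.0021  0.0015 -0.0352  0.0001]
polariser [ 0.0004 -0.0017 -0.0335 -0.0033]
polariser [-0.0017  0.0028 -0.0024  0.0002]
[0.59701508 0.06978369 0.2423994 ]
inc [-0.662, -1.283, 0.124] [0.0, 0.001, 0.002] mm 217.4 deg 0.1
[0.62982091 0.0678459  0.18059307]
inc [-0.662, -1.283, 0.59] [0.0, 0.001, 0.002] mm 234.0 deg 0.1
```

All three read home within measurement noise, none raised above its floor. The keeper is at about 2.12 rad. Close the fingers and move behind the keeper.

drive_tool(increments=[[[-0.1,-0.25,-0.1,0,0,0],[-0.25,-0.5,-0.1,0,0,0],[-0.45,-0.75,-0.05,0,0,0],[-0.662,-1,0,0,0,0],[-0.662,-1,0,0,0,0]]], gripper=0, squeeze=20)

```text
t: 23.95
eef_pos: [0.593, 0.1055, 0.2563]
orientation: [0.086, 2.654, -0.026]
contact_force: [1.1, -1.0, 0.7]
opening: 0.314
grip_force: 0.0
```

drive_tool(increments=[[[0,-0.15,0.05,0,0,0],[0,-0.283,0.124,0,0,0],[0,-0.283,0.124,0,0,0],[0,-0.283,0.124,0,0,0]]])

```text
t: 24.28
eef_pos: [0.5962, 0.0676, 0.2386]
orientation: [0.08, 2.657, -0.022]
contact_force: [-0.6, 0.3, -0.2]
opening: 0.021
grip_force: 0.0
```

```bash
python3 - <<'E'
from rig import env
from kp import *
s=env.get_state();print(s["t"],s["eef_pos"],s["opening"],s["q"].round(2))
for q in((100,0,80),): p,Rr=kt(*np.array(q)/1000);inc(s,p,Rr)
E
```

```text
24.2833 [0.59616406 0.06762475 0.23860347] 0.021081488728418127 [ 0.45  0.26 -0.85  2.06  0.75  0.58  0.6 ]
inc [-0.018, 0.016, 0.446] [-0.002, -0.005, -0.001] mm 67.1 deg 0.3
```

drive_tool(increments=[[[-0.018,0.016,0.15,0,0,0],[-0.018,0.016,0.3,0,0,0],[-0.018,0.016,0.446,0,0,0],[-0.018,0.016,0.446,0,0,0],[-0.018,0.016,0.446,0,0,0]]])

```text
t: 24.7
eef_pos: [0.6298, 0.0717, 0.182]
orientation: [0.073, 2.656, -0.019]
contact_force: [1.0, -0.7, 0.3]
opening: 0.008
grip_force: 0.0
```

drive_tool(increments=[[[0.05,0,0,0,0,0],[0.1,0,0,0,0,0],[0.15,0,0,0,0,0],[0.2,0,0,0,0,0],[0.26,0,0,0,0,0],[0.32,0,0,0,0,0],[0.38,0,0,0,0,0],[0.38,0,0,0,0,0]]])

```text
t: 25.37
eef_pos: [0.5779, 0.0729, 0.1558]
orientation: [0.074, 2.655, -0.022]
contact_force: [0.5, 1.1, -0.3]
opening: 0.005
grip_force: 0.0
```

```bash
python3 - <<'E'
from rig import env
from kp import *
s=env.get_state();print(s["t"],s["eef_pos"],s["contact_force"],s["q"].round(2))
print("tip nest",(R.T@(s["eef_pos"]-o)-[0,0,.017])*1000)
for q in((-12,0,80),): p,Rr=kt(*np.array(q)/1000);inc(s,p,Rr)
np.savez("pics/scene10.npz",**env.capture("scene"));np.savez("pics/top10.npz",**env.capture("top"))
for n in("scene","top"):print(n,fit(K,(1.2,),[view(f"pics/{n}10.npz")],RK,step=(.04,),n=20))
E
```

```text
25.3667 [0.57794939 0.07285952 0.15581741] [ 0.48942447  1.11072943 -0.31562752] [ 0.27  0.34 -0.7   2.18  1.09  0.46  0.23]
tip nest [42.38736584  1.9462528  82.57300923]
inc [0.363, -0.012, 0.018] [-0.001, -0.002, 0.003] mm 54.5 deg 0.3
scene (array([1.47956934]), np.float64(8.107847269660958))
top (array([1.95476709]), np.float64(11.339328896578783))
```

drive_tool(increments=[[[0.05,0,0,0,0,0],[0.1,-0.01,0.01,0,0,0],[0.15,-0.012,0.018,0,0,0],[0.2,-0.012,0.018,0,0,0],[0.25,-0.012,0.018,0,0,0],[0.3,-0.012,0.018,0,0,0],[0.363,-0.012,0.018,0,0,0],[0.363,-0.012,0.018,0,0,0],[0.363,-0.012,0.018,0,0,0]]])

```text
t: 26.22
eef_pos: [0.5335, 0.0737, 0.1288]
orientation: [0.075, 2.653, -0.021]
contact_force: [0.5, -0.5, -0.2]
opening: 0.008
grip_force: 0.0
```

```bash
python3 - <<'E'
from rig import env
from kp import *
s=env.get_state();print(s["t"],s["eef_pos"],s["contact_force"],s["q"].round(2))
print("tip nest",(R.T@(s["eef_pos"]-o)-[0,0,.017])*1000)
for q in((-18,0,55),): p,Rr=kt(*np.array(q)/1000);inc(s,p,Rr)
np.savez("pics/scene11.npz",**env.capture("scene"));print(fit(K,(.7,),[view(f"pics/scene11.npz")],RK,step=(.04,),n=20))
E
```

```text
26.2167 [0.5335077  0.07372833 0.12876296] [ 0.54704653 -0.54613037 -0.20798098] [ 0.21  0.32 -0.65  2.29  1.28  0.41 -0.02]
tip nest [-9.53057183  0.1930108  79.53720128]
inc [0.056, -0.001, 0.164] [-0.001, -0.001, 0.002] mm 26.0 deg 0.2
(array([0.318375]), np.float64(19.765089742736247))
```

drive_tool(increments=[[[0.056,0,0.04,0,0,0],[0.056,0,0.08,0,0,0],[0.056,0,0.12,0,0,0],[0.056,0,0.164,0,0,0],[0.056,0,0.164,0,0,0],[0.056,0,0.164,0,0,0]]])

```text
t: 26.77
eef_pos: [0.5378, 0.0735, 0.1029]
orientation: [0.076, 2.653, -0.021]
contact_force: [-1.1, 0.0, 1.7]
opening: 0.003
grip_force: 0.0
```

```bash
python3 - <<'E'
from rig import env
from kp import *
s=env.get_state();print(s["t"],s["contact_force"],R.T@s["contact_force"])
print("tip nest",(R.T@(s["eef_pos"]-o)-[0,0,.017])*1000)
for q in((-18,0,48),(-18,0,40)): p,Rr=kt(*np.array(q)/1000);inc(s,p,Rr)
np.savez("pics/scene12.npz",**env.capture("scene"));print(fit(K,(.4,),[view(f"pics/scene12.npz")],RK,step=(.03,),n=15))
E
```

```text
26.7667 [-1.05957824  0.04742876  1.67613296] [-0.14949676 -0.01513262  1.97782683]
tip nest [-17.84362781   0.19427504  54.68532029]
inc [0.001, -0.001, 0.045] [-0.0, -0.001, 0.002] mm 6.7 deg 0.1
inc [0.001, -0.001, 0.098] [-0.0, -0.001, 0.002] mm 14.7 deg 0.1
(array([-0.00183301]), np.float64(17.693690749292806))
```

Contact with the keeper from above, about 2 N. Press on in small steps.

drive_tool(increments=[[[0,0,0.015,0,0,0],[0,0,0.03,0,0,0],[0,0,0.04,0,0,0],[0,0,0.045,0,0,0],[0,0,0.045,0,0,0]]])

```text
t: 27.23
eef_pos: [0.5405, 0.0733, 0.0969]
orientation: [0.075, 2.653, -0.021]
contact_force: [-1.6, -0.1, 2.5]
opening: 0.005
grip_force: 1.6
```

drive_tool(increments=[[[0,0,0.006,0,0,0],[0,0,0.012,0,0,0],[0,0,0.012,0,0,0]]])

```text
t: 27.48
eef_pos: [0.5411, 0.0734, 0.0955]
orientation: [0.075, 2.653, -0.021]
contact_force: [-3.2, -0.0, 5.4]
opening: 0.006
grip_force: 3.1
```

```bash
python3 - <<'E'
from rig import env
from kp import *
s=env.get_state();print(s["t"],R.T@s["contact_force"]);print("tip nest",(R.T@(s["eef_pos"]-o)-[0,0,.017])*1000)
E
```

```text
27.4833 [-0.25781342 -0.21126197  6.26328421]
tip nest [-18.40030921   0.28361364  46.60031435]
```

drive_tool(increments=[[[0,0,0.006,0,0,0],[0,0,0.012,0,0,0],[0,0,0.018,0,0,0],[0,0,0.018,0,0,0]]])

```text
t: 27.82
eef_pos: [0.5425, 0.0731, 0.0927]
orientation: [0.075, 2.654, -0.021]
contact_force: [-0.6, -0.5, 1.2]
opening: 0.001
grip_force: 0.3
```

drive_tool(increments=[[[0,0,0.006,0,0,0],[0,0,0.012,0,0,0],[0,0,0.018,0,0,0],[0,0,0.018,0,0,0]]])

```text
t: 28.15
eef_pos: [0.544, 0.073, 0.0907]
orientation: [0.076, 2.653, -0.021]
contact_force: [-3.2, 0.0, 6.2]
opening: 0.007
grip_force: 3.9
```

```bash
python3 - <<'E'
from rig import env
from kp import *
s=env.get_state();print(s["t"],R.T@s["contact_force"]);print("tip nest",(R.T@(s["eef_pos"]-o)-[0,0,.017])*1000)
E
```

```text
28.15 [ 0.09722613 -0.18765317  6.97393516]
tip nest [-18.1000032    0.11754876  40.97257666]
```

drive_tool(increments=[[[0,0,0.005,0,0,0],[0,0,0.01,0,0,0],[0,0,0.01,0,0,0]]])

```text
t: 28.4
eef_pos: [0.5442, 0.0731, 0.0902]
orientation: [0.075, 2.652, -0.022]
contact_force: [-13.5, -2.2, 22.0]
opening: 0.011
grip_force: 13.4
```

```bash
python3 - <<'E'
from rig import env
from kp import *
s=env.get_state();print(s["t"],R.T@s["contact_force"]);print("tip nest",(R.T@(s["eef_pos"]-o)-[0,0,.017])*1000)
E
```

```text
28.4 [-1.46853233 -2.97053812 25.74642504]
tip nest [-18.16158543   0.18959492  40.40016616]
```

Hard stop at z ≈ 40.4 mm, which is the shut keeper's top face, and the force drop shows it snapped. Retreat and check.

drive_tool(increments=[[[0,0,-0.05,0,0,0],[0,0,-0.2,0,0,0],[0,0,-0.45,0,0,0],[0,0,-0.7,0,0,0],[0,0,-1,0,0,0],[0,0,-1,0,0,0]]])

```text
t: 28.9
eef_pos: [0.4769, 0.0766, 0.2181]
orientation: [0.076, 2.653, -0.022]
contact_force: [0.1, -0.6, 0.1]
opening: 0.003
grip_force: 0.0
```

drive_tool(increments=[[[0.3,-0.2,-0.2,0,0,0],[0.5,-0.45,-0.3,0,0,0],[0.5,-0.7,-0.3,0,0,0],[0.5,-0.95,-0.3,0,0,0],[0.5,-0.95,-0.3,0,0,0],[0.5,-0.95,-0.3,0,0,0]]])

```text
t: 29.4
eef_pos: [0.3985, 0.001, 0.2247]
orientation: [0.084, 2.684, -0.023]
contact_force: [-1.1, -0.7, 0.5]
opening: 0.005
grip_force: 0.0
```

```bash
python3 - <<'E'
from rig import env
from kp import *
for n in("top","scene"): np.savez(f"pics/{n}13.npz",**env.capture(n))
s=env.get_state();print(s["t"],s["eef_pos"],s["contact_force"])
V=[view("pics/top13.npz"),view("pics/scene13.npz")]
for v in V: print("keeper",fit(K,(.05,),[v],RK,step=(.02,),n=12))
A=V[0][0];B=V[1][0]
a=cv2.resize(A["image"][145:215,125:245,::-1],None,fx=6,fy=6,interpolation=cv2.INTER_CUBIC)[:,:720]
b=cv2.resize(B["image"][185:255,270:410,::-1],None,fx=5.5,fy=5.5,interpolation=cv2.INTER_CUBIC)
W=770;o_=np.vstack([cv2.copyMakeBorder(a,0,0,0,W-a.shape[1],0),cv2.copyMakeBorder(b,0,0,0,0,0)[:,:W]])
cv2.imwrite("pics/f.png",cv2.resize(o_,None,fx=.72,fy=.72,interpolation=cv2.INTER_AREA));print(o_.shape)
E
```

```text
29.5 [ 0.39825801 -0.00178922  0.22482797] [-0.83769267 -0.37783861 -0.50237294]
keeper (array([0.28399829]), np.float64(23.504234462576022))
keeper (array([0.2374375]), np.float64(21.751743377010012))
(805, 770, 3)
```

View pics/f.png

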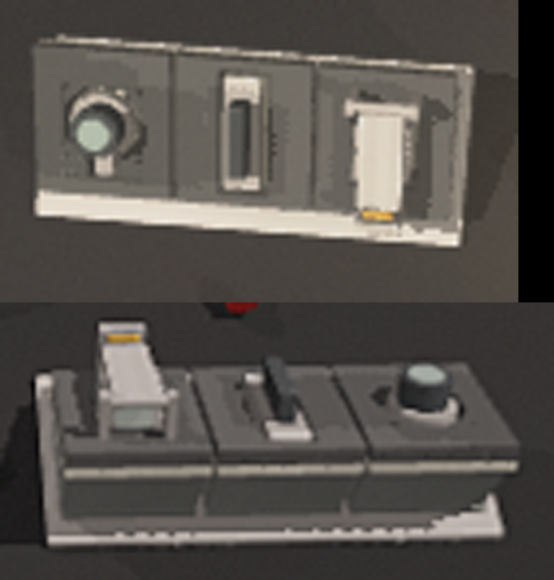

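In both views the polariser, slider and cube lie flat in their nests, and the keeper lies over the cube with its tip under the amber roller. The image fit of the angle is drawn off by the catch post, so I'll verify with a light touch probe.

```bash
python3 - <<'E'
from rig import env
from kp import *
s=env.get_state()
for q in((-18,0,100),): p,Rr=kt(*np.array(q)/1000);inc(s,p,Rr)
E
```

```text
inc [-0.433, 0.566, 0.819] [-0.008, -0.03, -0.008] mm 162.8 deg 2.0
```

drive_tool(increments=[[[-0.15,0.19,0.1,-0.008,-0.03,-0.008],[-0.3,0.4,0.2,-0.008,-0.03,-0.008],[-0.433,0.566,0.35,-0.008,-0.03,-0.008],[-0.433,0.566,0.6,-0.008,-0.03,-0.008],[-0.433,0.566,0.819,-0.008,-0.03,-0.008],[-0.433,0.566,0.819,-0.008,-0.03,-0.008],[-0.433,0.566,0.819,-0.008,-0.03,-0.008]]])

```text
t: 30.08
eef_pos: [0.4562, 0.0454, 0.1835]
orientation: [0.074, 2.676, -0.029]
contact_force: [0.9, -0.7, 0.8]
opening: 0.009
grip_force: 0.0
```

```bash
python3 - <<'E'
from rig import env
from kp import *
s=env.get_state();print("tip nest",(R.T@(s["eef_pos"]-o)-[0,0,.017])*1000)
for q in((-18,0,42.5),): p,Rr=kt(*np.array(q)/1000);inc(s,p,Rr)
E
```

```text
tip nest [-50.48522967 -32.60852254 163.27218787]
inc [-0.237, 0.222, 0.798] [-0.006, -0.023, 0.005] mm 129.2 deg 1.5
```

drive_tool(increments=[[[-0.237,0.222,0.2,-0.006,-0.023,0.005],[-0.237,0.222,0.4,-0.006,-0.023,0.005],[-0.237,0.222,0.4,-0.006,-0.023,0.005],[-0.237,0.222,0.4,-0.006,-0.023,0.005],[-0.237,0.222,0.4,-0.006,-0.023,0.005],[-0.237,0.222,0.4,-0.006,-0.023,0.005]]])

```text
t: 30.58
eef_pos: [0.515, 0.0746, 0.1458]
orientation: [0.077, 2.654, -0.021]
contact_force: [0.5, -0.6, 0.1]
opening: 0.006
grip_force: 0.0
```

```bash
python3 - <<'E'
from rig import env
from kp import *
s=env.get_state();print("tip nest",(R.T@(s["eef_pos"]-o)-[0,0,.017])*1000,s["q"].round(2))
for q in((-18,0,43.5),): p,Rr=kt(*np.array(q)/1000);inc(s,p,Rr)
E
```

```text
tip nest [-1.79016504e+01 -1.96149439e-02  1.03231724e+02] [ 0.51  0.35 -1.01  2.3   1.27  0.53  0.01]
inc [-0.0, 0.0, 0.398] [-0.001, -0.002, 0.001] mm 59.7 deg 0.2
```

drive_tool(increments=[[[0,0,0.1,0,0,0],[0,0,0.2,0,0,0],[0,0,0.3,0,0,0],[0,0,0.35,0,0,0],[0,0,0.38,0,0,0],[0,0,0.39,0,0,0],[0,0,0.398,0,0,0],[0,0,0.398,0,0,0],[0,0,0.398,0,0,0]]])

```text
t: 31.33
eef_pos: [0.5434, 0.0716, 0.0936]
orientation: [0.078, 2.653, -0.023]
contact_force: [-0.2, 0.2, 0.0]
opening: 0.006
grip_force: 0.0
```

```bash
python3 - <<'E'
from rig import env
from kp import *
s=env.get_state();print(R.T@s["contact_force"],"tip nest",(R.T@(s["eef_pos"]-o)-[0,0,.017])*1000)
E
```

```text
[-0.15440833  0.16119002  0.12994831] tip nest [-17.23145962  -1.31425889  43.82891451]
```

There is no contact at 43.8 mm, where a keeper resting on the catch would stand at about 48, so it is held shut. Retreat and hand in.

drive_tool(increments=[[[0,0,-0.05,0,0,0],[0,0,-0.2,0,0,0],[0,0,-0.45,0,0,0],[0,0,-0.7,0,0,0],[0,0,-0.9,0,0,0],[0,0,-0.9,0,0,0],[0,0,-0.9,0,0,0]]])

```text
t: 31.92
eef_pos: [0.4806, 0.0759, 0.2146]
orientation: [0.077, 2.649, -0.026]
contact_force: [1.0, -0.7, 0.2]
opening: 0.008
grip_force: 0.0
```

```bash
python3 - <<'E'
from rig import env
s=env.get_state();print(s["t"],s["eef_pos"],s["contact_force"]);print(env.sign_off())
E
```

```text
31.9167 [0.48056851 0.07589016 0.21462801] [ 0.97866403 -0.72831959  0.16358517]
the job is handed in; nothing more can be done
None
```

The cube, slider and polariser are seated in their nests, the keeper is snapped shut over the cube, and the job was handed in at 31.9 s; the sign-off returned no verdict.

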